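# Key and chain wheel onto a hoist shaft

### The arm

A 6-joint arm with a two-finger parallel gripper is mounted at the origin on the work surface. World frame = base frame: x ahead of the robot, y to its left, z up, the work surface at z = 0. Lengths are in m, angles in rad, forces in N, time in s.
With the tool pointing down it reaches from about 0.4 to 0.825 m from the base axis. Payload 7 kg.
Tool frame: the origin (TCP) lies midway between the tips of the shut fingers; the grasp point (between the pads) lies hold_point_z behind it (hold_point_z is the distance from the TCP to the grasp point, in m); z points along the fingers, y is the line along which they close (so a half turn about z gives the same grasp; the last joint's range is limited). The gripper opens to 88 mm and grips with 3 to 60 N. Pads are 19 mm wide; open, the fingers measure 130 mm over their backs; the gripper's body (78 mm by 193 mm) begins 47 mm behind the grasp point.
Start: joints at [1.527, 0.359, 0.012, 0, -1.224, -0.288], TCP at [0.22, 0.638, 0.227] pointing down, gripper open.
Joint ranges: [-3.07, 3.07], [-1.43, 2.12], [-1.02, 1.25], [-3.03, 1.67], [-3.05, -0], [-3.03, 3.03]. Speed limits (rad/s): [2.39, 2.39, 3.01, 3.14, 3.14, 3.14].

### API

Orientations are given as [roll, pitch, yaw] about the fixed x, y, z axes, in that order (R = Rz(yaw) Ry(pitch) Rx(roll)).
In Python, from station import * gives the robot as it stands.
- The arm moves only by the tool apply_moves, never from a script. Its argument "steps" is a list of rows, each an object with "translation": the shift along the world's x, y, z scaled (see below), a list of three; "rotation": the turn, a rotation vector about the world's x, y, z scaled (see below), a list of three. A call has exactly 10 rows; each row is the pose to reach, as a shift and turn from the pose commanded when the call began; what a row does not reach only later rows make up. The controller multiplies each number of a shift by 250 mm and each number of a turn by 30 degrees. A row lasts 1/12 s, in which the tool goes at most 41.7 mm and 7.16 degrees, less where a joint would pass 70% of its speed; a pose out of reach is approached as far as the arm can. A call with a number of a shift or a turn outside -1 to 1 is refused whole. A call with a gripper value outside its range is refused whole. "jaw" is the closure, from -1 (fully open) to 1 (shut), so that 0 is half open, set as the call begins (left out, the last holds). The fingers move at their own pace and stop on an object; "newtons" is the grip in N (left out, the last holds). Time passes only in rows, so rows that repeat a pose let the fingers close, or fill a call up. It gives the time, the measured TCP pose, the force, the opening and the grip force at its end, in the units of the state.
- get_state(): the state, without advancing time (a new reading comes with each control period).
- grab_frame(name): name is "scene" or "top"; returns the picture (384x512x3 uint8, blue, green, red); there is no depth.
- camera_model(name): a dict with "fx", "fy", "cx", "cy" (pixels), "k1" (the pictures are not rectified: a ray, as slopes to the right and down, at radius r is drawn at 1 + k1 r^2 times it, then the intrinsics apply), "xyz" and "rotation" of the camera in the world. Camera axes: x right, y down, z forward; pixel columns grow to the right and rows downward; lengths in m; the calibration is good to about 2 mm. A picture is of the moment at which its call begins. camera_model takes no time and is no camera call.
- job_done(): hands the job in; it is judged then, once.
The state is a dict: "t": time; "q": joint angles; "qd": joint speeds; "joint_efforts": joint torques, N m; "eef_pos": TCP position; "ee_rot": TCP orientation; "force": force on the tool from outside, world axes, zero at the start; "moment": the same for the moment, N m; "width": finger opening in m; "gripper_force": force on a finger pad.
Only numpy, scipy, OpenCV 4.12 (cv2) and the standard library are available. Lean on these libraries where they do the work, as an engineer would, in place of code of your own. Each camera call takes 0.05 s, during which the arm holds its last target. There are 200 camera calls.

### The job

The workshop's chain hoist is on its service stand with its bare shaft sloping up. Drop the loose steel key into the slot on top of the shaft so that it lies fully down, let go of it, and then slide the chain wheel onto the shaft, boss outwards and keyway over the key, until its flat face is home against the shoulder, and let go. Leave the jar, the stone fragment and the brush where they are.

Things in the scene. Friction and masses are not known exactly. Their poses are not given: they have to be found in the camera images.
- shaft: Bare steel shaft, fixed, 30 mm in diameter, 85 mm long. Origin on its centre line at the shoulder face, 130 mm above the table. x runs along it to the free end, rising 25 degrees above level, away from the robot; z is square to it on the upper side, where the slot is (leaning 25 degrees back from vertical). The shoulder is a 48 mm collar, x -10 to 0 mm.
- slot (a point): Centre of the floor of the key slot (axes as shaft), 27.25 mm from the shoulder and 4.5 mm above the centre line. The slot is closed at both ends, 38.5 mm long (along x) and 12.5 mm wide, with side walls 7.8 mm high; it opens along z.
- key: Loose plain steel key, a bar 36 mm long (its x), 10 mm wide (its y) and 14 mm high (its z), 39 g. Origin at the centre of its underside. It stands 14 mm high on the mat. In the slot it goes the same way up, its underside on the slot floor, standing about 6 mm out.
- wheel: Loose aluminium chain wheel, about 0.45 kg. Origin on its centre line at the flat inner face; x along its axis to the boss; z to the keyway. Disc 90 mm in diameter (94 at the beads), x 0 to 20 mm; boss beyond. Bore 33 mm, keyway 15 mm wide, reaching 22 mm from the centre line. Starts in the cradle: axis level, keyway up, boss away from the robot. Home, its origin and axes meet shaft's.
- cradle: Fixed wooden vee cradle holding the wheel, 110 mm wide. Origin on the table under the wheel's inner face; the wheel's centre line is 75 mm above it, along the cradle's x. Two keeper boards, 3 mm slack in all, stand before and behind the disc, up to 54 mm (inner side) and 42 mm high; lift the wheel straight up at least 60 mm to clear it.
- mat: Fixed black rubber parts mat, 150 by 120 by 4 mm, on which the key lies. Origin at the centre of its underside.
- jar: Bystander: closed glass jar with a steel lid, 68 mm in diameter, 95 mm high. Origin at the centre of its underside.
- stone: Bystander: fragment of grey stone, 90 by 70 mm, 50 mm high. Origin at the centre of its underside.
- brush: Bystander: flat brush lying on the bench, 200 mm long (its x, bristles at +x), 42 mm wide, 20 mm thick. Origin at the middle of its length, on its underside.
- hoist: Hoist on its stand, fixed: blue round housing around the shaft's centre line, 46 mm in radius (49 at the back), from 10 to 107 mm behind the shoulder; steel base plate 190 by 120 by 10 mm. Origin on the table, under the shoulder's centre; x is level, along the shaft's heading.
- shaft_tip (a point): Centre of the shaft's free end, 85 mm from the shoulder along shaft x. The last 6 mm taper to 22 mm diameter.
- boss_end (a point): Centre of the boss end, 50 mm from the wheel's origin along its x. The boss (wheel x 20 to 50 mm) is 54 mm high and has two parallel flats at y = +26 and -26 mm, 24 mm high, good to grip at wheel x about 37 mm.
There are look-alikes about, which are no part of the job. What is shaped like the wheel but green is not meant.

How it is judged:
By the outcome, as a careful person would: the job done as asked, in the order asked, and still so for the second after the job is handed in, with the robot touching nothing.
It also fails if it takes over 72 s, if anything falls off the work surface, if the arm or the gripper's body presses on something with over 40 N, if the wrist force passes 120 N, or if a joint passes its speed limit or range.

## Working session

There is one attempt and no reset: what is moved stays moved. The work goes in short steps, Python scripts to look and compute and a tool call to move; the robot and the scene stay as the last step left them, time stands still between calls to the robot, and variables do not carry over. Pictures are saved under pics/ and viewed, at most 13 in all, crops included, and the job is handed in when it is done.

Besides the shell and the picture viewer there is one more tool, called after "Request:" by a JSON object that holds its "name" and its "arguments". apply_moves: Moves the arm, as the interface text tells. Shifts and turns lie within -1 to 1; 1 stands for 250 mm of shift or 30 degrees of turn. Its arguments: {"type":"object","properties":{"steps":{"type":"array"},"jaw":{"type":"number"},"newtons":{"type":"number"}},"required":["steps"]}

```bash
mkdir -p pics; ls; python3 - <<'E'
from station import *
import cv2
s=get_state();print(s)
for n in("scene","top"):
    print(n,camera_model(n)); cv2.imwrite(f"pics/{n}0.png",grab_frame(n))
E
```

```text
pics
{'t': 0.0, 'q': array([ 1.52710455e+00,  3.59372894e-01,  1.10457707e-02, -3.55365368e-04,
       -1.22411700e+00, -2.88107951e-01]), 'qd': array([ 6.07253581e-04,  1.19162894e-03, -6.30581007e-04, -1.13726388e-04,
       -1.31501919e-04,  1.90510265e-05]), 'joint_efforts': array([-1.02189533e-03, -5.82711411e+01,  2.93067241e+01,  6.99757621e+00,
        6.96762989e-03, -1.51598069e-04]), 'eef_pos': array([0.21973665, 0.63769832, 0.22562511]), 'ee_rot': array([ 3.13991784e+00, -1.47953042e-04, -3.31920628e-01]), 'force': array([-0.25394063, -0.50693146, -0.00441877]), 'moment': array([-0.00139009,  0.01021241,  0.0102291 ]), 'gripper_force': 0.0, 'width': 0.08766533362584342}
scene {'fx': 445.2180338971613, 'fy': 445.2180338971613, 'cx': 258.84593544890106, 'cy': 190.87483820448867, 'k1': -0.10513489004481541, 'xyz': array([ 1.31129701, -0.54070496,  0.95719343]), 'rotation': array([-2.33670982,  0.02189802,  0.97098424])}
top {'fx': 437.0824273234317, 'fy': 437.0824273234317, 'cx': 252.9997956094096, 'cy': 191.4022543452325, 'k1': 0.05935851338083506, 'xyz': array([ 0.40624644, -0.04269696,  1.12690746]), 'rotation': array([-2.9555684 , -0.01997206, -1.58886506])}
```

View pics/scene0.png

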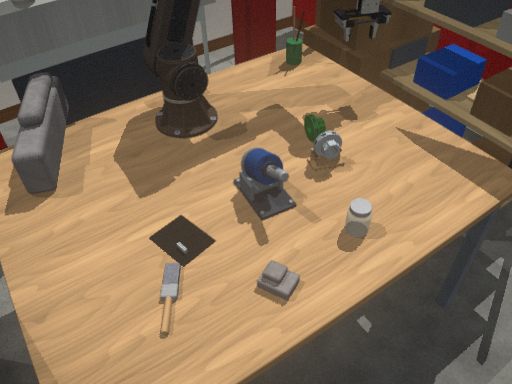

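View pics/top0.png

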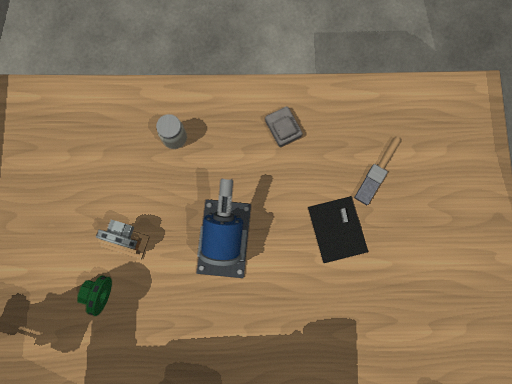

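The scene picture shows the silver wheel at (327,147) with the green look-alike at (315,125), the hoist at (265,170), and the key at (182,247) on the mat. The top picture shows the wheel at (121,235), green at (95,295), the shaft tip at (226,182), and the key at (345,215). The silver one fits because the text rules out green. Next is an enlarged crop to confirm it.

```bash
cat > h.py <<'E'
import numpy as np, cv2
from scipy.spatial.transform import Rotation as R
from station import camera_model
C={n:camera_model(n) for n in("scene","top")}
def proj(n,P):
    c=C[n]; p=(np.atleast_2d(P)-c["xyz"])@R.from_euler("xyz",c["rotation"]).as_matrix()
    s=p[:,:2]/p[:,2:]; s=s*(1+c["k1"]*(s**2).sum(1,keepdims=True))
    return s*[c["fx"],c["fy"]]+[c["cx"],c["cy"]]
def ray(n,uv):
    c=C[n]; d=(np.array(uv,float)-[c["cx"],c["cy"]])/[c["fx"],c["fy"]]; s=d.copy()
    for _ in range(20): s=d/(1+c["k1"]*(s@s))
    return c["xyz"],R.from_euler("xyz",c["rotation"]).as_matrix()@np.r_[s,1]
def tri(a,b):
    (o,d),(p,e)=ray("scene",a),ray("top",b); t=np.linalg.lstsq(np.c_[d,-e],p-o,rcond=None)[0]
    x,y=o+t[0]*d,p+t[1]*e; return (x+y)/2,np.linalg.norm(x-y)
def onz(n,uv,z):
    o,d=ray(n,uv); return o+d*(z-o[2])/d[2]
def tile(img,u,v,w=66,h=75,k=4):
    t=cv2.resize(img[v:v+h,u:u+w],None,fx=k,fy=k,interpolation=cv2.INTER_CUBIC)
    for i in range(0,w,10):
        cv2.line(t,(i*k,0),(i*k,8 if (u+i)%50 else 16),(0,255,255),1)
    for j in range(0,h,10): cv2.line(t,(0,j*k),(8,j*k),(0,255,255),1)
    cv2.putText(t,f"{u},{v}",(10,24),0,.45,(0,255,255),1); return t
E
python3 - <<'E'
from h import *
s,t=cv2.imread("pics/scene0.png"),cv2.imread("pics/top0.png")
a=np.hstack([tile(s,290,110),tile(s,235,145),tile(s,150,205)])
b=np.hstack([tile(t,90,200),tile(t,195,165),tile(t,305,190)])
cv2.imwrite("pics/c1.png",np.vstack([a,b]))
E
```

```text
(no output)
```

View pics/c1.png

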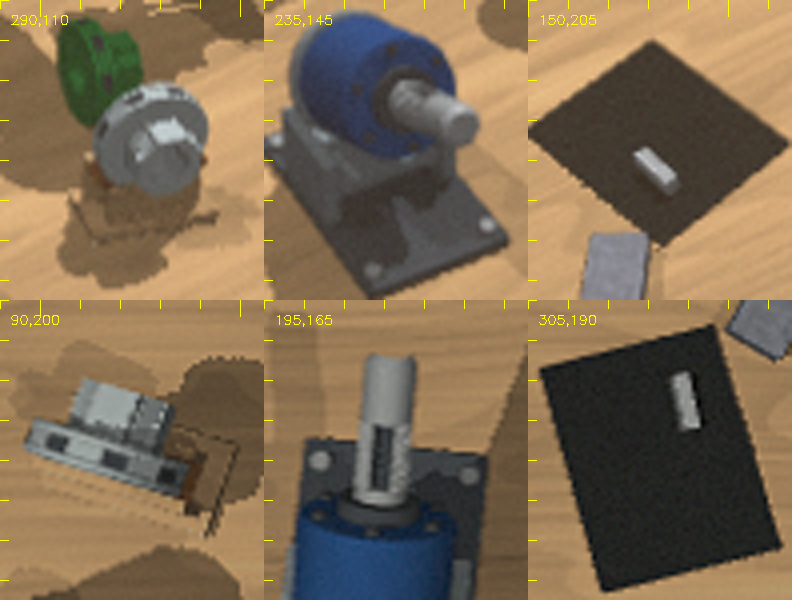

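The silver wheel at scene (327,147) / top (121,235) is bare aluminium with its boss away from the robot, and the green one stands separately behind it. The top crop shows the slot at about (224,205) and the key at (344,215). Next I'll measure precisely.

```bash
python3 - <<'E'
import station; print([x for x in dir(station) if x[0]!='_'])
for n in("hold_point_z","HOLD_POINT_Z"): print(getattr(station,n,None))
from h import *
k=4
S=lambda t,u,v:(u[0]+(t[0])/k,u[1]+t[1]/k)
# tile-local px
s1,s2,s3=(290,110),(235,145),(150,205); t1,t2,t3=(90,200),(195,165),(305,190)
f=lambda o,i,j,x,y:(o[0]+(x-264*i)/k,o[1]+(y-300*j)/k)
# mat corners on z=.004
print("mat top",[onz("top",f(t3,2,1,*p),.004).round(4) for p in((541,370),(716,325),(781,547),(606,590))])
print("mat sc",[onz("scene",f(s3,2,0,*p),.004).round(4) for p in((528,132),(653,40),(790,144),(664,245))])
print("key top",[onz("top",f(t3,2,1,*p),.018).round(4) for p in((671,374),(689,372),(700,429),(680,430))])
print("key sc",[onz("scene",f(s3,2,0,*p),.018).round(4) for p in((634,154),(645,147),(680,180),(670,186))])
print("plate top",[onz("top",f(t2,1,1,*p),.010).round(4) for p in((305,438),(488,455))], onz("top",(197.5,275.5),.01),onz("top",(245,277.5),.01))
print("plate sc",[onz("scene",f(s2,1,0,*p),.010).round(4) for p in((372,294),(510,241))])
print("tip",tri(f(s2,1,0,461,122),f(t2,1,1,390,357)))
print("tip mid top at z=.166",onz("top",f(t2,1,1,390,357),.130+.085*np.sin(np.radians(25))+.01).round(4))
print("boss end centre",tri(f(s1,0,0,173,168),f(t1,0,1,120,385)))
print("disc L,R edge top z=.075",[onz("top",f(t1,0,1,*p),.075).round(4) for p in((25,440),(185,497),(33,418),(195,463))])
E
```

```text
['Unreachable', 'camera_model', 'get_state', 'grab_frame', 'hold_point_z', 'job_done']
0.0188
None
mat top [array([ 0.5725, -0.2119,  0.004 ]), array([ 0.6006, -0.3275,  0.004 ]), array([ 0.4565, -0.3599,  0.004 ]), array([ 0.431 , -0.2471,  0.004 ])]
mat sc [array([ 0.4604, -0.3563,  0.004 ]), array([ 0.4324, -0.2423,  0.004 ]), array([ 0.5768, -0.2097,  0.004 ]), array([ 0.6035, -0.3225,  0.004 ])]
key top [array([ 0.5667, -0.2931,  0.018 ]), array([ 0.5678, -0.3047,  0.018 ]), array([ 0.531 , -0.3096,  0.018 ]), array([ 0.5305, -0.2968,  0.018 ])]
key sc [array([ 0.5335, -0.3068,  0.018 ]), array([ 0.5323, -0.2978,  0.018 ]), array([ 0.5718, -0.2915,  0.018 ]), array([ 0.5725, -0.2995,  0.018 ])]
plate top [array([0.5965, 0.055 , 0.01  ]), array([ 0.5836, -0.063 ,  0.01  ])] [0.40446948 0.07360471 0.01      ] [ 0.39723774 -0.04483052  0.01      ]
plate sc [array([ 0.5866, -0.0593,  0.01  ]), array([0.6023, 0.0543, 0.01  ])]
tip (array([ 0.61526208, -0.00538239,  0.16893547]), np.float64(0.002010831490176098))
tip mid top at z=.166 [ 0.6132 -0.0065  0.1759]
boss end centre (array([0.53512637, 0.25075208, 0.07596916]), np.float64(0.002099462304754834))
disc L,R edge top z=.075 [array([0.5041, 0.3059, 0.075 ]), array([0.4686, 0.2114, 0.075 ]), array([0.5171, 0.3019, 0.075 ]), array([0.4885, 0.2062, 0.075 ])]
```

```bash
cat > fit.py <<'E'
from h import *
from scipy.optimize import minimize
def circ(x,r,n=48):
    a=np.linspace(0,2*np.pi,n,endpoint=False); return np.c_[np.full(n,x),r*np.cos(a),r*np.sin(a)]
def box(x0,x1,y0,y1,z0,z1): return np.array([[x,y,z] for x in(x0,x1) for y in(y0,y1) for z in(z0,z1)],float)
def score(img,n,hulls,drop=None):
    """mean edge strength along the projected convex outlines; img = smoothed float picture"""
    tot=[]
    for P in hulls:
        h=cv2.convexHull(proj(n,P).astype(np.float32))[:,0].astype(float)
        e=np.roll(h,-1,0)-h; L=np.linalg.norm(e,axis=1); 
        for a,d,l in zip(h,e,L):
            m=max(1,int(round(l*2))); s=(np.arange(m)+.5)/m; q=a+s[:,None]*d; nn=np.array([d[1],-d[0]])/max(l,1e-9)
            f=lambda p:cv2.remap(img,p[None,:,0].astype(np.float32),p[None,:,1].astype(np.float32),cv2.INTER_LINEAR)[0]
            tot.append((np.linalg.norm(f(q+.7*nn)-f(q-.7*nn),axis=-1)*l/m))
    return np.concatenate(tot).sum()/sum(len(t)*1 for t in tot)*2
def fit(n,img,model,x0,step):
    im=cv2.GaussianBlur(img.astype(np.float32),(0,0),.6)
    best=None
    rng=np.random.default_rng(0)
    for k in range(12):
        s=np.array(x0)+(rng.uniform(-1,1,len(x0))*step if k else 0)
        simp=np.vstack([s]+[s+np.eye(len(x0))[i]*step[i]*.5 for i in range(len(x0))])
        r=minimize(lambda p:-score(im,n,model(p)),s,method="Nelder-Mead",options=dict(initial_simplex=simp,xatol=1e-5,fatol=1e-3,maxiter=200))
        if best is None or r.fun<best.fun: best=r
    return best.x,-best.fun
def place(P,xyz,yaw,pitch=0): return P@R.from_euler("xyz",[0,pitch,yaw]).as_matrix().T+xyz
SH=np.vstack([circ(3,15),circ(79,15),circ(85,11)])/1e3
SLOT=np.array([[8,-6.25,12.3],[46.5,-6.25,12.3],[46.5,6.25,12.3],[8,6.25,12.3]])/1e3
KEY=box(-18,18,-5,5,0,14)/1e3
DISC=np.vstack([circ(0,45),circ(20,45)])/1e3
def shaft(p): return [place(Q,[p[0],p[1],.130],p[2],-np.radians(25)) for Q in (SH,SLOT)]
def plate(p): return [place(box(-.095,.095,-.06,.06,.01,.01),[p[0],p[1],0],p[2])]
def key(p): return [place(KEY,[p[0],p[1],.004],p[2])]
B=np.vstack([circ(20,27),circ(50,27)]); B[:,1]=B[:,1].clip(-26,26); B/=1e3
def wheel(p): return [place(DISC,[p[0],p[1],.075],p[2]),place(B,[p[0],p[1],.075],p[2])]
def mat(p): return [place(box(-.075,.075,-.06,.06,.004,.004),[p[0],p[1],0],p[2])]
E
python3 - <<'E'
from fit import *
st=np.array([.006,.006,.08])
for n in("scene","top"):
    im=cv2.imread(f"pics/{n}0.png"); d=np.array([.003,.003,0])if n=="scene" else 0
    for nm,m,x0 in(("shaft",shaft,[.538,.003,-.1]),("plate",plate,[.495,.005,-.1]),("key",key,[.549,-.301,.12]),("wheel",wheel,[.486,.259,-.31]),("mat",mat,[.515,-.287,.23])):
        r,s=fit(n,im,m,np.array(x0)+d,st); print(n,nm,r.round(4),round(s,1))
E
```

```text
scene shaft [ 0.5377  0.0064 -0.1229] 44.2
scene plate [ 0.5043  0.0052 -0.0984] 49.1
scene key [ 0.5473 -0.2987  0.1309] 81.9
scene wheel [ 0.4824  0.266  -0.3331] 37.6
scene mat [ 0.5158 -0.284   0.2358] 107.4
top shaft [ 0.5401  0.0032 -0.1281] 56.0
top plate [ 0.4975  0.0071 -0.1116] 57.0
top key [ 0.551  -0.3016  0.1599] 101.8
top wheel [ 0.485   0.2655 -0.3121] 47.0
top mat [ 0.5161 -0.2843  0.2317] 113.3
```

The fits from both cameras agree: key at (0.549,-0.300) with yaw 0.145, shaft origin at (0.539,0.005) with yaw about -0.115, wheel at (0.484,0.266) with yaw about -0.32. Moving towards the key.

Request:
{"name": "apply_moves", "arguments": {"steps": [{"translation": [0.06, -0.1, 0], "rotation": [0, 0, 0.02]}, {"translation": [0.12, -0.2, 0], "rotation": [0, 0, 0.05]}, {"translation": [0.18, -0.3, 0.02], "rotation": [0, 0, 0.07]}, {"translation": [0.24, -0.4, 0.03], "rotation": [0, 0, 0.1]}, {"translation": [0.3, -0.5, 0.04], "rotation": [0, 0, 0.12]}, {"translation": [0.36, -0.6, 0.05], "rotation": [0, 0, 0.15]}, {"translation": [0.42, -0.7, 0.06], "rotation": [0, 0, 0.17]}, {"translation": [0.48, -0.8, 0.06], "rotation": [0, 0, 0.2]}, {"translation": [0.54, -0.9, 0.06], "rotation": [0, 0, 0.22]}, {"translation": [0.6, -1, 0.06], "rotation": [0, 0, 0.24]}], "jaw": -1}}

```text
t: 0.93
eef_pos: [0.3702, 0.3867, 0.2414]
ee_rot: [3.141, 0.0, -0.205]
force: [0.1, 0.8, -0.2]
width: 0.0876
gripper_force: 0.0
```

Request:
{"name": "apply_moves", "arguments": {"steps": [{"translation": [0.06, -0.1, 0], "rotation": [0, 0, 0.02]}, {"translation": [0.12, -0.2, 0], "rotation": [0, 0, 0.05]}, {"translation": [0.18, -0.3, 0], "rotation": [0, 0, 0.07]}, {"translation": [0.24, -0.4, 0], "rotation": [0, 0, 0.1]}, {"translation": [0.3, -0.5, 0], "rotation": [0, 0, 0.12]}, {"translation": [0.36, -0.6, 0], "rotation": [0, 0, 0.15]}, {"translation": [0.42, -0.7, 0], "rotation": [0, 0, 0.17]}, {"translation": [0.48, -0.8, 0], "rotation": [0, 0, 0.2]}, {"translation": [0.54, -0.9, 0], "rotation": [0, 0, 0.22]}, {"translation": [0.6, -1, 0], "rotation": [0, 0, 0.24]}]}}

```text
t: 1.77
eef_pos: [0.5202, 0.1367, 0.2414]
ee_rot: [3.141, 0.0, -0.08]
force: [-0.0, 0.8, -0.3]
width: 0.0875
gripper_force: 0.0
```

Request:
{"name": "apply_moves", "arguments": {"steps": [{"translation": [0.01, -0.1, 0], "rotation": [0, 0, 0.02]}, {"translation": [0.02, -0.2, 0], "rotation": [0, 0, 0.05]}, {"translation": [0.03, -0.3, 0], "rotation": [0, 0, 0.07]}, {"translation": [0.04, -0.4, 0], "rotation": [0, 0, 0.1]}, {"translation": [0.05, -0.5, 0], "rotation": [0, 0, 0.12]}, {"translation": [0.06, -0.6, 0], "rotation": [0, 0, 0.15]}, {"translation": [0.07, -0.7, 0], "rotation": [0, 0, 0.17]}, {"translation": [0.08, -0.8, 0], "rotation": [0, 0, 0.2]}, {"translation": [0.1, -0.9, 0], "rotation": [0, 0, 0.22]}, {"translation": [0.116, -1, 0], "rotation": [0, 0, 0.24]}]}}

```text
t: 2.6
eef_pos: [0.5487, -0.1131, 0.2413]
ee_rot: [-3.141, 0.0, 0.046]
force: [0.7, 0.7, 0.1]
width: 0.0875
gripper_force: 0.0
```

Request:
{"name": "apply_moves", "arguments": {"steps": [{"translation": [0, -0.1, 0], "rotation": [0, 0, 0.02]}, {"translation": [0, -0.2, 0], "rotation": [0, 0, 0.05]}, {"translation": [0, -0.3, -0.04], "rotation": [0, 0, 0.07]}, {"translation": [0, -0.4, -0.1], "rotation": [0, 0, 0.1]}, {"translation": [0, -0.5, -0.2], "rotation": [0, 0, 0.12]}, {"translation": [0, -0.6, -0.3], "rotation": [0, 0, 0.15]}, {"translation": [0, -0.7, -0.4], "rotation": [0, 0, 0.17]}, {"translation": [0, -0.75, -0.5], "rotation": [0, 0, 0.19]}, {"translation": [0, -0.752, -0.58], "rotation": [0, 0, 0.19]}, {"translation": [0, -0.752, -0.6], "rotation": [0, 0, 0.19]}]}}

```text
t: 3.43
eef_pos: [0.546, -0.3, 0.0871]
ee_rot: [-3.139, 0.006, 0.142]
force: [-0.7, 0.2, -1.7]
width: 0.0871
gripper_force: 0.0
```

```bash
python3 - <<'E'
from fit import *
from station import *
s=get_state();print(s["t"],s["eef_pos"].round(4),s["ee_rot"].round(4),s["q"].round(3),s["force"].round(1))
a=grab_frame("scene");cv2.imwrite("pics/s1.png",a);b=grab_frame("top");cv2.imwrite("pics/t1.png",b)
u,v=proj("scene",s["eef_pos"])[0].astype(int);print(proj("scene",s["eef_pos"]),proj("top",s["eef_pos"]))
cv2.imwrite("pics/c2.png",np.hstack([tile(a,u-40,v-45,80,90,5),tile(b,300,175,80,90,5)]))
E
```

```text
3.4333 [ 0.546  -0.3     0.0871] [-3.1385  0.0061  0.1422] [-1.900e-01  3.970e-01 -2.740e-01 -1.000e-03 -9.060e-01  1.904e+00] [-0.7  0.2 -1.7]
[[176.96923283 228.55737231]] [[350.37286811 212.74944486]]
```

View pics/c2.png

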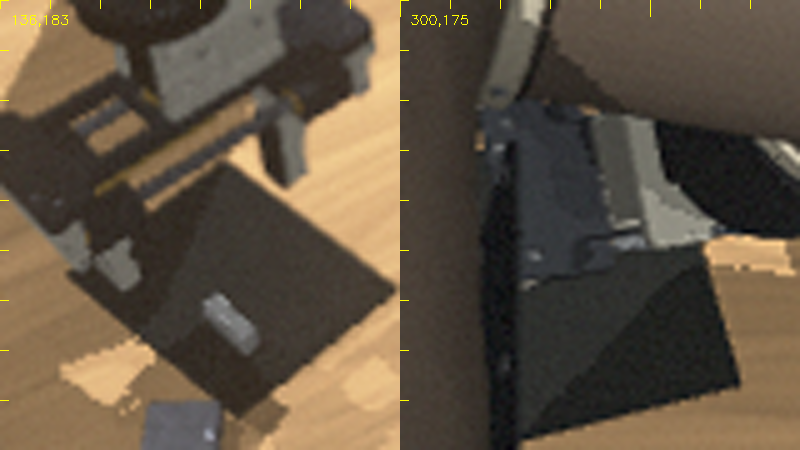

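The scene crop shows the fingertips at about (194,220) and (161,241), straddling the key at (182,247). Their midpoint lies within 2 px of the projected TCP. The arm hides the key in the top view. Lowering now, with the jaws narrower.

Request:
{"name": "apply_moves", "arguments": {"steps": [{"translation": [0, 0, -0.03], "rotation": [0, 0, 0]}, {"translation": [0, 0, -0.06], "rotation": [0, 0, 0]}, {"translation": [0, 0, -0.1], "rotation": [0, 0, 0]}, {"translation": [0, 0, -0.14], "rotation": [0, 0, 0]}, {"translation": [0, 0, -0.18], "rotation": [0, 0, 0]}, {"translation": [0, 0, -0.21], "rotation": [0, 0, 0]}, {"translation": [0, 0, -0.24], "rotation": [0, 0, 0]}, {"translation": [0, 0, -0.24], "rotation": [0, 0, 0]}, {"translation": [0, 0, -0.24], "rotation": [0, 0, 0]}, {"translation": [0, 0, -0.24], "rotation": [0, 0, 0]}], "jaw": 0.3}}

```text
t: 4.37
eef_pos: [0.5492, -0.3, 0.0318]
ee_rot: [3.141, -0.0, 0.145]
force: [0.7, -0.2, -1.2]
width: 0.032
gripper_force: 0.0
```

```bash
python3 - <<'E'
from station import *
s=get_state();print(s["eef_pos"].round(4),s["ee_rot"].round(4),s["width"],s["force"].round(1))
E
```

```text
[ 0.5492 -0.3     0.0318] [ 3.1413e+00 -2.0000e-04  1.4480e-01] 0.03198803166726307 [ 0.7 -0.2 -1.2]
```

Request:
{"name": "apply_moves", "arguments": {"steps": [{"translation": [0, 0, -0.02], "rotation": [0, 0, 0]}, {"translation": [0, 0, -0.04], "rotation": [0, 0, 0]}, {"translation": [0, 0, -0.055], "rotation": [0, 0, 0]}, {"translation": [0, 0, -0.065], "rotation": [0, 0, 0]}, {"translation": [0, 0, -0.074], "rotation": [0, 0, 0]}, {"translation": [0, 0, -0.074], "rotation": [0, 0, 0]}, {"translation": [0, 0, -0.074], "rotation": [0, 0, 0]}, {"translation": [0, 0, -0.074], "rotation": [0, 0, 0]}, {"translation": [0, 0, -0.074], "rotation": [0, 0, 0]}, {"translation": [0, 0, -0.074], "rotation": [0, 0, 0]}]}}

```text
t: 5.2
eef_pos: [0.549, -0.2999, 0.0133]
ee_rot: [3.141, -0.0, 0.145]
force: [0.2, 0.1, 0.7]
width: 0.031
gripper_force: 0.0
```

Request:
{"name": "apply_moves", "arguments": {"steps": [{"translation": [0, 0, 0], "rotation": [0, 0, 0]}, {"translation": [0, 0, 0], "rotation": [0, 0, 0]}, {"translation": [0, 0, 0], "rotation": [0, 0, 0]}, {"translation": [0, 0, 0], "rotation": [0, 0, 0]}, {"translation": [0, 0, 0], "rotation": [0, 0, 0]}, {"translation": [0, 0, 0], "rotation": [0, 0, 0]}, {"translation": [0, 0, 0], "rotation": [0, 0, 0]}, {"translation": [0, 0, 0], "rotation": [0, 0, 0]}, {"translation": [0, 0, 0], "rotation": [0, 0, 0]}, {"translation": [0, 0, 0], "rotation": [0, 0, 0]}], "jaw": 1, "newtons": 20}}

```text
t: 6.03
eef_pos: [0.5489, -0.2999, 0.0131]
ee_rot: [3.142, -0.0, 0.145]
force: [0.4, 0.3, 0.2]
width: 0.0092
gripper_force: 20.0
```

Request:
{"name": "apply_moves", "arguments": {"steps": [{"translation": [0, 0, 0.02], "rotation": [0, 0, 0]}, {"translation": [0, 0, 0.06], "rotation": [0, 0, 0]}, {"translation": [0, 0, 0.12], "rotation": [0, 0, 0]}, {"translation": [0, 0, 0.2], "rotation": [0, 0, 0]}, {"translation": [0, 0, 0.3], "rotation": [0, 0, 0]}, {"translation": [0, 0, 0.4], "rotation": [0, 0, 0]}, {"translation": [0, 0, 0.5], "rotation": [0, 0, 0]}, {"translation": [0, 0, 0.6], "rotation": [0, 0, 0]}, {"translation": [0, 0, 0.7], "rotation": [0, 0, 0]}, {"translation": [0, 0, 0.8], "rotation": [0, 0, 0]}]}}

```text
t: 6.87
eef_pos: [0.5486, -0.2998, 0.2155]
ee_rot: [3.141, -0.001, 0.145]
force: [0.3, 0.9, -1.3]
width: 0.0096
gripper_force: 20.0
```

```bash
cat > tgt.py <<'E'
# tool pose that puts the held key at (dx,dz) mm in shaft axes; gives move numbers from the commanded pose
from h import *
from station import get_state
def rel(pos,Rm,cpos=None,crot=None):
    s=get_state(); p=s["eef_pos"] if cpos is None else np.array(cpos); r=R.from_euler("xyz",s["ee_rot"] if crot is None else crot)
    return ((np.array(pos)-p)/.25).round(3), ((R.from_matrix(Rm)*r.inv()).as_rotvec()/np.radians(30)).round(3)
def shaftR(yaw): return R.from_euler("xyz",[0,-np.radians(25),yaw]).as_matrix()
def tool(Rs,roll=0): return Rs@np.diag([1,-1,-1.])
E
python3 - <<'E'
from tgt import *
s=get_state();print(s["t"],s["eef_pos"].round(4),s["ee_rot"].round(4),s["width"],s["gripper_force"],s["force"].round(1))
O=np.array([.539,.0045,.130]);Rs=shaftR(-.115)
# key centre at slot: tcp 9 mm above key underside
for h in(50,25): 
    P=O+Rs@np.array([27.25,0,4.5+9+h])/1e3; print(h,P.round(4),rel(P,tool(Rs)))
E
```

```text
6.8667 [ 0.5486 -0.2998  0.2155] [ 3.1413e+00 -9.0000e-04  1.4470e-01] 0.009586967794654455 19.999577701091766 [ 0.3  0.9 -1.3]
50 [0.5369 0.0047 0.1991] (array([-0.047,  1.218, -0.066]), array([ 0.013, -0.834, -0.488]))
25 [0.5474 0.0035 0.1764] (array([-0.005,  1.213, -0.156]), array([ 0.013, -0.834, -0.488]))
```

Request:
{"name": "apply_moves", "arguments": {"steps": [{"translation": [0, 0.05, 0.01], "rotation": [0, -0.08, -0.05]}, {"translation": [0, 0.15, 0.02], "rotation": [0, -0.17, -0.1]}, {"translation": [-0.01, 0.25, 0.03], "rotation": [0.01, -0.25, -0.15]}, {"translation": [-0.02, 0.35, 0.04], "rotation": [0.01, -0.34, -0.2]}, {"translation": [-0.02, 0.45, 0.05], "rotation": [0.01, -0.42, -0.25]}, {"translation": [-0.03, 0.55, 0.05], "rotation": [0.01, -0.5, -0.3]}, {"translation": [-0.03, 0.65, 0.05], "rotation": [0.01, -0.59, -0.35]}, {"translation": [-0.04, 0.75, 0.05], "rotation": [0.01, -0.67, -0.4]}, {"translation": [-0.047, 0.85, 0.05], "rotation": [0.013, -0.75, -0.44]}, {"translation": [-0.047, 0.95, 0.05], "rotation": [0.013, -0.834, -0.488]}]}}

```text
t: 7.7
eef_pos: [0.5369, -0.0636, 0.2271]
ee_rot: [-3.14, -0.435, -0.114]
force: [0.6, -1.4, 0.4]
width: 0.0097
gripper_force: 20.0
```

Request:
{"name": "apply_moves", "arguments": {"steps": [{"translation": [0, 0.08, 0], "rotation": [0, 0, 0]}, {"translation": [0, 0.15, 0], "rotation": [0, 0, 0]}, {"translation": [0, 0.21, -0.02], "rotation": [0, 0, 0]}, {"translation": [0, 0.25, -0.04], "rotation": [0, 0, 0]}, {"translation": [0, 0.268, -0.07], "rotation": [0, 0, 0]}, {"translation": [0, 0.268, -0.09], "rotation": [0, 0, 0]}, {"translation": [0, 0.268, -0.11], "rotation": [0, 0, 0]}, {"translation": [0, 0.268, -0.11], "rotation": [0, 0, 0]}, {"translation": [0, 0.268, -0.11], "rotation": [0, 0, 0]}, {"translation": [0, 0.268, -0.11], "rotation": [0, 0, 0]}]}}

```text
t: 8.53
eef_pos: [0.5374, 0.0013, 0.1986]
ee_rot: [3.141, -0.432, -0.113]
force: [0.4, -0.9, -0.3]
width: 0.0099
gripper_force: 20.0
```

```bash
python3 - <<'E'
from fit import *
from tgt import *
from station import *
s=get_state();print(s["t"],s["eef_pos"].round(4),s["ee_rot"].round(4),s["force"].round(1))
a=grab_frame("scene");cv2.imwrite("pics/s2.png",a);b=grab_frame("top");cv2.imwrite("pics/t2.png",b)
Rt=R.from_euler("xyz",s["ee_rot"]).as_matrix()@np.diag([1,-1,-1.])
K=s["eef_pos"]+(KEY-[0,0,.009])@Rt.T
u,v=proj("scene",s["eef_pos"])[0].astype(int);print("key end mid pred",proj("scene",K[4:].mean(0)),proj("scene",s["eef_pos"]))
t=tile(a,u-40,v-40,80,90,6)
o=t.copy(); h=cv2.convexHull(((proj("scene",K)-[u-40,v-40]+.5)*6).astype(np.int32)); cv2.polylines(o,[h],True,(0,255,0),1)
for H in shaft([.539,.0045,-.115]):
    h=cv2.convexHull(((proj("scene",H)-[u-40,v-40]+.5)*6).astype(np.int32)); cv2.polylines(o,[h],True,(0,0,255),1)
cv2.imwrite("pics/c3.png",np.hstack([t,o])[:, :].copy() if 0 else cv2.resize(np.hstack([t,o]),(800,450)))
E
```

```text
8.5333 [0.5374 0.0013 0.1986] [ 3.1406 -0.4316 -0.1134] [ 0.4 -0.9 -0.3]
key end mid pred [[271.92706801 152.75682702]] [[268.84921803 150.91438688]]
```

View pics/c3.png

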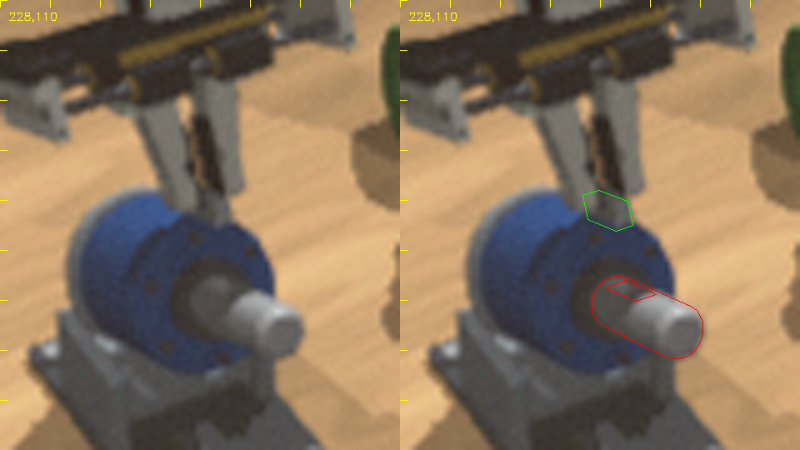

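The crop shows the held key between the fingertips near (264,151), and the shaft outline matches its overlay, tip at (285,176). I'll lower it to just above the slot.

```bash
python3 - <<'E'
from tgt import *
s=get_state();print(s["eef_pos"].round(4))
O=np.array([.539,.0045,.130]);Rs=shaftR(-.115)
print("in shaft mm (tcp):",((s["eef_pos"]-O)@Rs*1e3).round(2))
P=O+Rs@np.array([27.25,0,4.5+9+11])/1e3; print(P.round(4),rel(P,tool(Rs),[.5369,.0047,.1991],[np.pi,-.436,-.115]))
print("unit mm of shaft axes in move numbers\n",(Rs.T/250).round(5))
E
```

```text
[0.5375 0.0015 0.1986]
in shaft mm (tcp): [27.96 -3.19 62.65]
[0.5532 0.0029 0.1637] (array([ 0.065, -0.007, -0.142]), array([-0.   , -0.001,  0.   ]))
unit mm of shaft axes in move numbers
 [[ 0.0036  -0.00042  0.00169]
 [ 0.00046  0.00397  0.     ]
 [-0.00168  0.00019  0.00363]]
```

Request:
{"name": "apply_moves", "arguments": {"steps": [{"translation": [0.005, 0, -0.01], "rotation": [0, 0, 0]}, {"translation": [0.014, -0.001, -0.03], "rotation": [0, 0, 0]}, {"translation": [0.023, -0.002, -0.05], "rotation": [0, 0, 0]}, {"translation": [0.032, -0.003, -0.07], "rotation": [0, 0, 0]}, {"translation": [0.041, -0.005, -0.09], "rotation": [0, 0, 0]}, {"translation": [0.05, -0.006, -0.11], "rotation": [0, 0, 0]}, {"translation": [0.058, -0.007, -0.127], "rotation": [0, 0, 0]}, {"translation": [0.065, -0.007, -0.142], "rotation": [0, 0, 0]}, {"translation": [0.065, -0.007, -0.142], "rotation": [0, 0, 0]}, {"translation": [0.065, -0.007, -0.142], "rotation": [0, 0, 0]}]}}

```text
t: 9.47
eef_pos: [0.5534, -0.0004, 0.1622]
ee_rot: [3.14, -0.43, -0.113]
force: [0.3, 0.3, 0.8]
width: 0.0092
gripper_force: 20.0
```

```bash
cat > st.py <<'E'
from tgt import *
s=get_state()
O=np.array([.539,.0045,.130]);Rs=shaftR(-.115)
print(s["t"],s["eef_pos"].round(4),s["ee_rot"].round(4),s["width"],s["gripper_force"])
print("shaft mm (tcp):",((s["eef_pos"]-O)@Rs*1e3).round(2),"F shaft",(s["force"]@Rs).round(1),"M",(s["moment"]@Rs).round(2))
E
python3 st.py
```

```text
9.4667 [ 5.534e-01 -4.000e-04  1.622e-01] [ 3.1398 -0.4304 -0.1126] 0.009192631659428265 19.999488294124603
shaft mm (tcp): [27.09 -3.21 22.93] F shaft [0.6 0.3 0.6] M [-0.04  1.38 -0.02]
```

Request:
{"name": "apply_moves", "arguments": {"steps": [{"translation": [0, 0.003, 0], "rotation": [0, 0, 0]}, {"translation": [0, 0.007, 0], "rotation": [0, 0, 0]}, {"translation": [0.001, 0.01, 0], "rotation": [0, 0, 0]}, {"translation": [0.002, 0.013, 0], "rotation": [0, 0, 0]}, {"translation": [0.002, 0.013, 0], "rotation": [0, 0, 0]}, {"translation": [0.002, 0.013, 0], "rotation": [0, 0, 0]}, {"translation": [0.002, 0.013, 0], "rotation": [0, 0, 0]}, {"translation": [0.002, 0.013, 0], "rotation": [0, 0, 0]}, {"translation": [0.002, 0.013, 0], "rotation": [0, 0, 0]}, {"translation": [0.002, 0.013, 0], "rotation": [0, 0, 0]}]}}

```text
t: 10.3
eef_pos: [0.554, 0.0032, 0.1626]
ee_rot: [3.14, -0.431, -0.113]
force: [-0.2, 0.2, 0.9]
width: 0.0095
gripper_force: 20.0
```

```bash
python3 st.py; python3 - <<'E'
from fit import *
from tgt import *
from station import *
s=get_state()
Rt=R.from_euler("xyz",s["ee_rot"]).as_matrix()@np.diag([1,-1,-1.])
a=grab_frame("scene");b=grab_frame("top");cv2.imwrite("pics/s3.png",a);cv2.imwrite("pics/t3.png",b)
o=[a[:,:],b]; T=[]
for n,im in(("scene",a),("top",b)):
    u,v=proj(n,s["eef_pos"])[0].astype(int)-[28,30]
    t=tile(im,u,v,57,60,7)
    K=s["eef_pos"]+(KEY-[0,0,.009])@Rt.T
    q=t.copy()
    for H,c in[(K,(0,255,0))]+[(h,(0,0,255))for h in shaft([.539,.0045,-.115])]:
        h=cv2.convexHull(((proj(n,H)-[u,v]+.5)*7).astype(np.int32)); cv2.polylines(q,[h],True,c,1)
    T.append(np.vstack([t,q]) if 0 else (t,q))
cv2.imwrite("pics/c4.png",cv2.resize(np.vstack([np.hstack(T[0]),np.hstack(T[1])]),None,fx=.7,fy=.7))
E
```

```text
10.3 [0.554  0.0032 0.1626] [ 3.1404 -0.4311 -0.1125] 0.009527966834645563 19.999515116214752
shaft mm (tcp): [27.43  0.43 23.21] F shaft [0.2 0.1 0.9] M [-0.04  1.49 -0.  ]
```

View pics/c4.png

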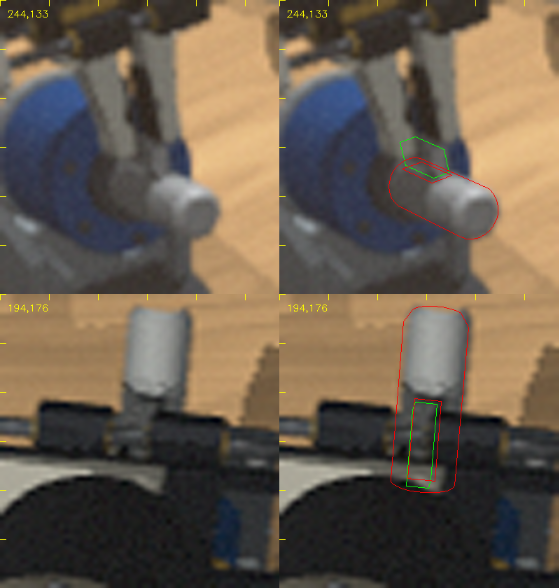

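Request:
{"name": "apply_moves", "arguments": {"steps": [{"translation": [0.001, 0, -0.002], "rotation": [0, 0, 0]}, {"translation": [0.002, 0, -0.004], "rotation": [0, 0, 0]}, {"translation": [0.003, 0, -0.006], "rotation": [0, 0, 0]}, {"translation": [0.004, 0, -0.008], "rotation": [0, 0, 0]}, {"translation": [0.005, -0.001, -0.01], "rotation": [0, 0, 0]}, {"translation": [0.006, -0.001, -0.012], "rotation": [0, 0, 0]}, {"translation": [0.007, -0.001, -0.0145], "rotation": [0, 0, 0]}, {"translation": [0.007, -0.001, -0.0145], "rotation": [0, 0, 0]}, {"translation": [0.007, -0.001, -0.0145], "rotation": [0, 0, 0]}, {"translation": [0.007, -0.001, -0.0145], "rotation": [0, 0, 0]}]}}

```text
t: 11.23
eef_pos: [0.5557, 0.0029, 0.1591]
ee_rot: [3.14, -0.431, -0.113]
force: [-1.0, -0.8, 1.6]
width: 0.0095
gripper_force: 20.0
```

```bash
python3 st.py
```

```text
11.2333 [0.5557 0.0029 0.1591] [ 3.1404 -0.4312 -0.1126] 0.009450289606993671 20.00023126602173
shaft mm (tcp): [27.53  0.35 19.24] F shaft [-0.2 -0.9  1.9] M [-0.14  1.6   0.02]
```

Request:
{"name": "apply_moves", "arguments": {"steps": [{"translation": [0.001, 0, -0.002], "rotation": [0, 0, 0]}, {"translation": [0.002, 0, -0.004], "rotation": [0, 0, 0]}, {"translation": [0.003, 0, -0.006], "rotation": [0, 0, 0]}, {"translation": [0.004, 0, -0.008], "rotation": [0, 0, 0]}, {"translation": [0.004, 0, -0.009], "rotation": [0, 0, 0]}, {"translation": [0.004, 0, -0.009], "rotation": [0, 0, 0]}, {"translation": [0.004, 0, -0.009], "rotation": [0, 0, 0]}, {"translation": [0.004, 0, -0.009], "rotation": [0, 0, 0]}, {"translation": [0.004, 0, -0.009], "rotation": [0, 0, 0]}, {"translation": [0.004, 0, -0.009], "rotation": [0, 0, 0]}]}}

```text
t: 12.07
eef_pos: [0.5565, 0.0027, 0.1565]
ee_rot: [3.14, -0.431, -0.113]
force: [0.7, -5.4, -0.6]
width: 0.0093
gripper_force: 20.0
```

```bash
python3 st.py
```

```text
12.0667 [0.5565 0.0027 0.1565] [ 3.14   -0.4306 -0.1128] 0.009328098242719867 20.026845037937164
shaft mm (tcp): [27.2   0.18 16.58] F shaft [ 1.  -5.3 -1.1] M [-1.84  0.93 -0.02]
```

Request:
{"name": "apply_moves", "arguments": {"steps": [{"translation": [0, -0.001, 0], "rotation": [0, 0, 0]}, {"translation": [0, -0.002, 0], "rotation": [0, 0, 0]}, {"translation": [0, -0.003, 0], "rotation": [0, 0, 0]}, {"translation": [0, -0.003, 0], "rotation": [0, 0, 0]}, {"translation": [0, -0.003, 0], "rotation": [0, 0, 0]}, {"translation": [0.001, -0.003, -0.002], "rotation": [0, 0, 0]}, {"translation": [0.002, -0.003, -0.004], "rotation": [0, 0, 0]}, {"translation": [0.002, -0.003, -0.005], "rotation": [0, 0, 0]}, {"translation": [0.002, -0.003, -0.005], "rotation": [0, 0, 0]}, {"translation": [0.002, -0.003, -0.005], "rotation": [0, 0, 0]}]}}

```text
t: 12.9
eef_pos: [0.5575, 0.0024, 0.1557]
ee_rot: [3.141, -0.431, -0.113]
force: [0.3, -1.8, 0.2]
width: 0.0096
gripper_force: 20.0
```

```bash
python3 st.py
```

```text
12.9 [0.5575 0.0024 0.1557] [ 3.1408 -0.4315 -0.1125] 0.009558156590991778 20.004380643367767
shaft mm (tcp): [2.769e+01 1.000e-02 1.540e+01] F shaft [ 0.5 -1.7 -0. ] M [-0.61  1.19 -0.02]
```

Request:
{"name": "apply_moves", "arguments": {"steps": [{"translation": [0, -0.001, 0], "rotation": [0, 0, 0]}, {"translation": [0, -0.001, -0.001], "rotation": [0, 0, 0]}, {"translation": [0.001, -0.001, -0.002], "rotation": [0, 0, 0]}, {"translation": [0.001, -0.001, -0.003], "rotation": [0, 0, 0]}, {"translation": [0.002, -0.001, -0.004], "rotation": [0, 0, 0]}, {"translation": [0.002, -0.001, -0.004], "rotation": [0, 0, 0]}, {"translation": [0.002, -0.001, -0.004], "rotation": [0, 0, 0]}, {"translation": [0.002, -0.001, -0.004], "rotation": [0, 0, 0]}, {"translation": [0.002, -0.001, -0.004], "rotation": [0, 0, 0]}, {"translation": [0.002, -0.001, -0.004], "rotation": [0, 0, 0]}]}}

```text
t: 13.73
eef_pos: [0.5578, 0.002, 0.1545]
ee_rot: [3.141, -0.431, -0.113]
force: [0.6, 0.3, -1.1]
width: 0.0095
gripper_force: 20.0
```

```bash
python3 st.py
```

```text
13.7333 [0.5578 0.002  0.1545] [ 3.1405 -0.4312 -0.1126] 0.009517224216863055 19.999495446681976
shaft mm (tcp): [27.53 -0.33 14.22] F shaft [ 0.1  0.4 -1.2] M [ 0.01  1.45 -0.01]
```

Request:
{"name": "apply_moves", "arguments": {"steps": [{"translation": [0, 0, 0], "rotation": [0, 0, 0]}, {"translation": [0, 0, 0], "rotation": [0, 0, 0]}, {"translation": [0, 0, 0], "rotation": [0, 0, 0]}, {"translation": [0, 0, 0], "rotation": [0, 0, 0]}, {"translation": [0, 0, 0], "rotation": [0, 0, 0]}, {"translation": [0, 0, 0], "rotation": [0, 0, 0]}, {"translation": [0, 0, 0], "rotation": [0, 0, 0]}, {"translation": [0, 0, 0], "rotation": [0, 0, 0]}, {"translation": [0, 0, 0], "rotation": [0, 0, 0]}, {"translation": [0, 0, 0], "rotation": [0, 0, 0]}], "jaw": 0.4}}

```text
t: 14.57
eef_pos: [0.5578, 0.002, 0.1545]
ee_rot: [3.14, -0.431, -0.113]
force: [-0.0, 0.3, -0.0]
width: 0.0262
gripper_force: 0.0
```

Request:
{"name": "apply_moves", "arguments": {"steps": [{"translation": [-0.007, 0.001, 0.015], "rotation": [0, 0, 0]}, {"translation": [-0.015, 0.002, 0.03], "rotation": [0, 0, 0]}, {"translation": [-0.022, 0.003, 0.045], "rotation": [0, 0, 0]}, {"translation": [-0.03, 0.004, 0.065], "rotation": [0, 0, 0]}, {"translation": [-0.04, 0.005, 0.085], "rotation": [0, 0, 0]}, {"translation": [-0.05, 0.006, 0.105], "rotation": [0, 0, 0]}, {"translation": [-0.06, 0.007, 0.125], "rotation": [0, 0, 0]}, {"translation": [-0.067, 0.008, 0.145], "rotation": [0, 0, 0]}, {"translation": [-0.067, 0.05, 0.18], "rotation": [0, 0, 0]}, {"translation": [-0.067, 0.1, 0.22], "rotation": [0, 0, 0]}]}}

```text
t: 15.4
eef_pos: [0.5403, 0.0266, 0.2098]
ee_rot: [3.14, -0.43, -0.114]
force: [0.4, -0.5, 1.1]
width: 0.0263
gripper_force: 0.0
```

Request:
{"name": "apply_moves", "arguments": {"steps": [{"translation": [0, 0.1, 0.02], "rotation": [0, 0.1, 0]}, {"translation": [0, 0.2, 0.04], "rotation": [0, 0.2, 0]}, {"translation": [0, 0.3, 0.06], "rotation": [0, 0.3, 0]}, {"translation": [0, 0.4, 0.08], "rotation": [0, 0.4, 0]}, {"translation": [0, 0.5, 0.1], "rotation": [0, 0.5, 0]}, {"translation": [0, 0.6, 0.1], "rotation": [0, 0.6, 0]}, {"translation": [0, 0.7, 0.1], "rotation": [0, 0.7, 0]}, {"translation": [0, 0.8, 0.1], "rotation": [0, 0.8, 0]}, {"translation": [0, 0.85, 0.1], "rotation": [0, 0.83, 0]}, {"translation": [0, 0.85, 0.1], "rotation": [0, 0.83, 0]}], "jaw": -1}}

```text
t: 16.23
eef_pos: [0.5415, 0.2424, 0.2337]
ee_rot: [3.093, 0.003, -0.101]
force: [0.4, -0.7, -0.1]
width: 0.0856
gripper_force: 0.0
```

```bash
python3 st.py; python3 - <<'E'
from fit import *
from station import *
a=grab_frame("scene");b=grab_frame("top");cv2.imwrite("pics/s4.png",a);cv2.imwrite("pics/t4.png",b)
T=[]
for n,im,u,v in(("scene",a,250,145),("top",b,203,172)):
    t=tile(im,u,v,50,50,8); q=t.copy()
    S=shaft([.539,.0045,-.115]); K=place(KEY+[.02725,0,.0045],[.539,.0045,.13],-.115,-np.radians(25))
    for H,c in((K,(0,255,0)),(S[0],(0,0,255)),(S[1],(0,0,255))):
        h=cv2.convexHull(((proj(n,H)-[u,v]+.5)*8).astype(np.int32)); cv2.polylines(q,[h],True,c,1)
    T.append(np.hstack([t,q]))
cv2.imwrite("pics/c5.png",cv2.resize(np.vstack(T),(600,600)))
E
```

```text
16.2333 [0.5415 0.2424 0.2337] [ 3.093   0.0033 -0.1005] 0.08558903035707827 0.0
shaft mm (tcp): [ 21.36 236.58 104.49] F shaft [ 0.4 -0.6 -0.3] M [ 0.12 -0.11 -0.09]
```

View pics/c5.png

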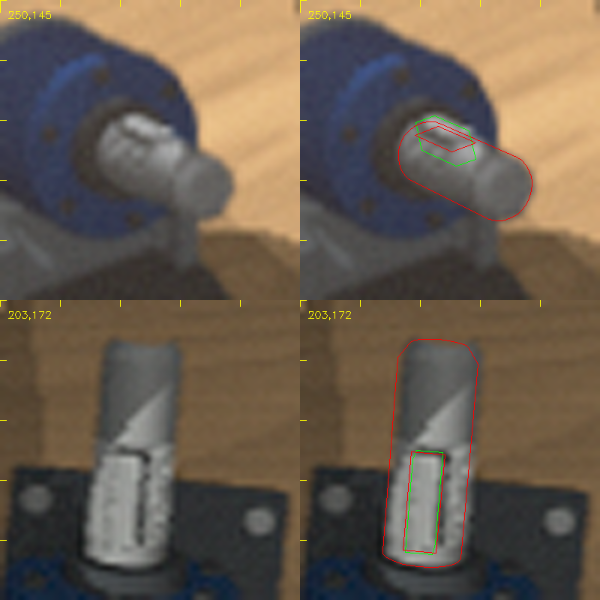

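Key seen in the slot: the top crop shows it at about (224,206) with a thin dark gap at its right and far end, and the scene crop shows it standing out evenly. The felt wall contact puts the shaft's y near 0.0033. Going for the wheel next.

```bash
cat > wh.py <<'E'
from tgt import *
YW=-.32; OW=np.array([.4845,.2657,.075]); TILT=np.radians(12); GX=.039; GZ=.002
def Rt(pitch,yaw): # tool rot for a wheel of given pitch/yaw
    return R.from_euler("xyz",[0,pitch,yaw]).as_matrix()@R.from_euler("y",TILT).as_matrix()@np.diag([1,-1,-1.])
def tcp(o,pitch,yaw): 
    W=R.from_euler("xyz",[0,pitch,yaw]).as_matrix(); T=Rt(pitch,yaw); return o+W@[GX,0,GZ]+T@[0,0,.0188],T
def wheel_in_shaft(O,yaw): pass
E
python3 - <<'E'
from wh import *
for up in(.085,.03,0):
    p,T=tcp(OW+[0,0,up],0,YW); print(up,p.round(4),rel(p,T),R.from_matrix(T).as_euler("xyz").round(4))
E
```

```text
0.085 [0.5178 0.2547 0.1436] (array([-0.092,  0.059, -0.362]), array([ 0.174,  0.369, -0.426])) [ 3.1416  0.2094 -0.32  ]
0.03 [0.5178 0.2547 0.0886] (array([-0.092,  0.059, -0.582]), array([ 0.174,  0.369, -0.426])) [ 3.1416  0.2094 -0.32  ]
0 [0.5178 0.2547 0.0586] (array([-0.092,  0.059, -0.702]), array([ 0.174,  0.369, -0.426])) [ 3.1416  0.2094 -0.32  ]
```

Request:
{"name": "apply_moves", "arguments": {"steps": [{"translation": [-0.01, 0.006, -0.03], "rotation": [0.02, 0.04, -0.05]}, {"translation": [-0.02, 0.012, -0.08], "rotation": [0.04, 0.09, -0.1]}, {"translation": [-0.035, 0.02, -0.14], "rotation": [0.07, 0.15, -0.17]}, {"translation": [-0.05, 0.03, -0.2], "rotation": [0.1, 0.21, -0.24]}, {"translation": [-0.065, 0.04, -0.26], "rotation": [0.13, 0.27, -0.31]}, {"translation": [-0.08, 0.05, -0.32], "rotation": [0.16, 0.33, -0.38]}, {"translation": [-0.092, 0.059, -0.362], "rotation": [0.174, 0.369, -0.426]}, {"translation": [-0.092, 0.059, -0.362], "rotation": [0.174, 0.369, -0.426]}, {"translation": [-0.092, 0.059, -0.362], "rotation": [0.174, 0.369, -0.426]}, {"translation": [-0.092, 0.059, -0.362], "rotation": [0.174, 0.369, -0.426]}]}}

```text
t: 17.17
eef_pos: [0.5184, 0.2541, 0.1449]
ee_rot: [-3.141, 0.207, -0.32]
force: [0.6, 0.5, -0.0]
width: 0.0876
gripper_force: 0.0
```

```bash
python3 - <<'E'
from wh import *
from station import *
s=get_state();print(s["t"],s["eef_pos"].round(4),s["ee_rot"].round(4))
for up in(.03,0):
    p,T=tcp(OW+[0,0,up],0,YW); print(up,rel(p,T))
a=grab_frame("scene");cv2.imwrite("pics/s5.png",a)
u,v=proj("scene",s["eef_pos"])[0].astype(int)-[40,45]
t=tile(a,u,v,80,90,6)
f=R.from_euler("xyz",s["ee_rot"]).as_matrix()
q=proj("scene",[s["eef_pos"]+f@[0,y,0] for y in(-.043,0,.043)]); print(q.round(1))
for x in q: cv2.circle(t,tuple(((x-[u,v]+.5)*6).astype(int)),3,(0,0,255),1)
cv2.imwrite("pics/c6.png",t)
E
```

```text
17.1667 [0.5184 0.2541 0.1449] [-3.1408  0.2072 -0.3203]
0.03 (array([-0.002,  0.002, -0.225]), array([-0.   ,  0.005,  0.001]))
0 (array([-0.002,  0.002, -0.345]), array([-0.   ,  0.005,  0.001]))
[[345.7 128.7]
 [332.8 131.1]
 [319.7 133.7]]
```

View pics/c6.png

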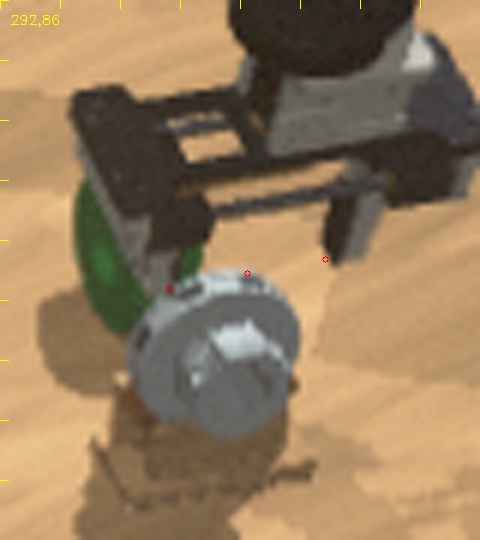

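The crop shows the open fingertips at about (319,136) and (348,129), either side of the silver boss at (330,149), as predicted. Descending.

Request:
{"name": "apply_moves", "arguments": {"steps": [{"translation": [0, 0, -0.03], "rotation": [0, 0, 0]}, {"translation": [-0.001, 0.001, -0.08], "rotation": [0, 0, 0]}, {"translation": [-0.002, 0.002, -0.13], "rotation": [0, 0.005, 0]}, {"translation": [-0.002, 0.002, -0.18], "rotation": [0, 0.005, 0]}, {"translation": [-0.002, 0.002, -0.23], "rotation": [0, 0.005, 0]}, {"translation": [-0.002, 0.002, -0.27], "rotation": [0, 0.005, 0]}, {"translation": [-0.002, 0.002, -0.3], "rotation": [0, 0.005, 0]}, {"translation": [-0.002, 0.002, -0.33], "rotation": [0, 0.005, 0]}, {"translation": [-0.002, 0.002, -0.345], "rotation": [0, 0.005, 0]}, {"translation": [-0.002, 0.002, -0.345], "rotation": [0, 0.005, 0]}]}}

```text
t: 18.05
eef_pos: [0.5172, 0.2545, 0.0567]
ee_rot: [3.14, 0.212, -0.322]
force: [-0.7, 1.1, -0.3]
width: 0.0877
gripper_force: 0.0
```

Request:
{"name": "apply_moves", "arguments": {"steps": [{"translation": [0, 0, 0], "rotation": [0, 0, 0]}, {"translation": [0, 0, 0], "rotation": [0, 0, 0]}, {"translation": [0, 0, 0], "rotation": [0, 0, 0]}, {"translation": [0, 0, 0], "rotation": [0, 0, 0]}, {"translation": [0, 0, 0], "rotation": [0, 0, 0]}, {"translation": [0, 0, 0], "rotation": [0, 0, 0]}, {"translation": [0, 0, 0], "rotation": [0, 0, 0]}, {"translation": [0, 0, 0], "rotation": [0, 0, 0]}, {"translation": [0, 0, 0], "rotation": [0, 0, 0]}, {"translation": [0, 0, 0], "rotation": [0, 0, 0]}], "jaw": 1, "newtons": 25}}

```text
t: 18.88
eef_pos: [0.5168, 0.2522, 0.058]
ee_rot: [3.137, 0.212, -0.321]
force: [-0.5, -9.1, 3.7]
width: 0.0517
gripper_force: 25.0
```

```bash
python3 - <<'E'
from wh import *
s=get_state();print(s["t"],s["eef_pos"].round(4),s["ee_rot"].round(4),s["force"].round(1),s["moment"].round(2),s["width"],s["gripper_force"])
E
```

```text
18.8833 [0.5168 0.2522 0.058 ] [ 3.1368  0.212  -0.3213] [-0.5 -9.1  3.7] [-3.26 -0.14  0.8 ] 0.051707671628203576 25.00187873840332
```

The grip width is 51.7 mm, so the boss is held. The side force shows the wheel about 2 mm lower in y than I assumed. I'll relieve that, tighten the grip and lift straight up.

Request:
{"name": "apply_moves", "arguments": {"steps": [{"translation": [-0.001, -0.004, 0], "rotation": [0, 0, 0]}, {"translation": [-0.003, -0.009, 0], "rotation": [0, 0, 0]}, {"translation": [-0.003, -0.009, 0], "rotation": [0, 0, 0]}, {"translation": [-0.003, -0.009, 0], "rotation": [0, 0, 0]}, {"translation": [-0.003, -0.009, 0.01], "rotation": [0, 0, 0]}, {"translation": [-0.003, -0.009, 0.02], "rotation": [0, 0, 0]}, {"translation": [-0.003, -0.009, 0.04], "rotation": [0, 0, 0]}, {"translation": [-0.003, -0.009, 0.06], "rotation": [0, 0, 0]}, {"translation": [-0.003, -0.009, 0.08], "rotation": [0, 0, 0]}, {"translation": [-0.003, -0.009, 0.1], "rotation": [0, 0, 0]}], "newtons": 55}}

```text
t: 19.72
eef_pos: [0.5168, 0.2527, 0.0833]
ee_rot: [3.141, 0.211, -0.321]
force: [0.8, 0.6, -5.1]
width: 0.0515
gripper_force: 55.0
```

Request:
{"name": "apply_moves", "arguments": {"steps": [{"translation": [0, 0, 0.04], "rotation": [0, 0, 0]}, {"translation": [0, 0, 0.09], "rotation": [0, 0, 0]}, {"translation": [0, 0, 0.15], "rotation": [0, 0, 0]}, {"translation": [0, 0, 0.21], "rotation": [0, 0, 0]}, {"translation": [0, 0, 0.27], "rotation": [0, 0, 0]}, {"translation": [0, 0, 0.33], "rotation": [0, 0, 0]}, {"translation": [0, 0, 0.39], "rotation": [0, 0, 0]}, {"translation": [0, 0, 0.44], "rotation": [0, 0, 0]}, {"translation": [0, 0, 0.48], "rotation": [0, 0, 0]}, {"translation": [0, 0, 0.5], "rotation": [0, 0, 0]}]}}

```text
t: 20.55
eef_pos: [0.5172, 0.2527, 0.2099]
ee_rot: [-3.14, 0.21, -0.321]
force: [0.6, -0.2, -5.4]
width: 0.0519
gripper_force: 55.0
```

```bash
python3 - <<'E'
from wh import *
from fit import *
from station import *
s=get_state();print(s["t"],s["eef_pos"].round(4),s["ee_rot"].round(4),s["force"].round(1),s["moment"].round(2),s["width"],s["gripper_force"])
# fit the wheel in the hand: along-axis offset gx and pitch slip about the grip line
a=grab_frame("scene");b=grab_frame("top");cv2.imwrite("pics/s6.png",a);cv2.imwrite("pics/t6.png",b)
T=R.from_euler("xyz",s["ee_rot"]).as_matrix()
def m(p):
    W=T@np.diag([1,-1,-1.])@R.from_euler("y",-TILT+p[2]).as_matrix(); g=s["eef_pos"]-T@[0,0,.0188]
    o=g-W@[p[0],0,p[1]]
    return [DISC@W.T+o,B@W.T+o]
for n,im in(("scene",a),("top",b)):
    print(n,fit(n,im,m,[GX,GZ,0],np.array([.004,.004,.06])), score(cv2.GaussianBlur(im.astype(np.float32),(0,0),.6),n,m([GX,GZ,0])))
u,v=proj("scene",s["eef_pos"])[0].astype(int)-[30,35]
t=tile(a,u,v,60,70,6);q=t.copy()
for H in m([GX,GZ,0]): cv2.polylines(q,[cv2.convexHull(((proj("scene",H)-[u,v]+.5)*6).astype(np.int32))],True,(0,0,255),1)
cv2.imwrite("pics/c7.png",np.hstack([t,q]))
E
```

```text
20.55 [0.5172 0.2527 0.2099] [-3.1404  0.2096 -0.3207] [ 0.6 -0.2 -5.4] [-0.37 -1.28 -0.03] 0.05189473693530514 54.9898499250412
scene (array([ 0.03464094, -0.00356902, -0.17155273]), np.float64(27.730785842109253)) 24.67812122990425
top (array([ 0.03983198, -0.01065264,  0.00813792]), np.float64(36.96797792358364)) 31.995239299610805
```

View pics/c7.png

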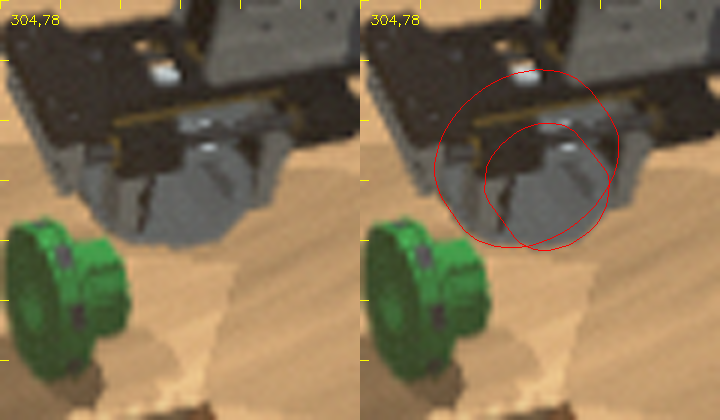

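The crop shows the wheel held firmly: boss end at about (336,109), no visible slip, weight about 5 N. The green one is untouched. Next I'll compute the pose in front of the shaft.

```bash
cat >> wh.py <<'E'
OS=np.array([.540,.0033,.130]); YS=-.115; GZ=.0014; P25=-np.radians(25)
S=R.from_euler("xyz",[0,P25,YS]).as_matrix()
def at(x,y=0,z=0): return tcp(OS+S@np.array([x,y,z])/1e3,P25,YS)
def where():  # wheel origin in shaft axes (mm) and tilt errors (deg), from the measured tool
    s=get_state(); T=R.from_euler("xyz",s["ee_rot"]).as_matrix(); W=T@np.diag([1,-1,-1.])@R.from_euler("y",-TILT).as_matrix()
    o=s["eef_pos"]-T@[0,0,.0188]-W@[GX,0,GZ]
    print(round(s["t"],2),"tcp",s["eef_pos"].round(4),"wheel mm",((o-OS)@S*1e3).round(2),"rot err",np.degrees(R.from_matrix(S.T@W).as_rotvec()).round(2),"F",(s["force"]@S).round(1),"M",(s["moment"]@S).round(2),"w",round(s["width"]*1e3,2))
E
python3 - <<'E'
from wh import *
where()
for x in(120,95): 
    p,T=at(x); print(x,p.round(4),rel(p,T))
from h import onz; print("jar",onz("top",(170,126),.095))
print((S.T/250).round(5))
E
```

```text
20.65 tcp [0.5171 0.2527 0.2088] wheel mm [-37.19 252.26 123.09] rot err [ -2.53  24.94 -11.62] F [-1.7 -0.1 -4.7] M [-0.21 -1.29  0.14] w 51.56
120 [ 0.6868 -0.0137  0.1801] (array([ 0.679, -1.065, -0.115]), array([-0.182, -0.816,  0.387]))
95 [ 0.6643 -0.0111  0.1696] (array([ 0.589, -1.055, -0.157]), array([-0.182, -0.816,  0.387]))
jar [0.76628987 0.13393718 0.095     ]
[[ 0.0036  -0.00042  0.00169]
 [ 0.00046  0.00397  0.     ]
 [-0.00168  0.00019  0.00363]]
```

Request:
{"name": "apply_moves", "arguments": {"steps": [{"translation": [0.04, -0.02, 0.01], "rotation": [-0.01, -0.04, 0.02]}, {"translation": [0.1, -0.06, 0.02], "rotation": [-0.03, -0.12, 0.06]}, {"translation": [0.17, -0.11, 0.03], "rotation": [-0.05, -0.22, 0.1]}, {"translation": [0.25, -0.17, 0.04], "rotation": [-0.07, -0.32, 0.15]}, {"translation": [0.34, -0.23, 0.05], "rotation": [-0.09, -0.42, 0.2]}, {"translation": [0.43, -0.29, 0.06], "rotation": [-0.12, -0.52, 0.25]}, {"translation": [0.52, -0.36, 0.06], "rotation": [-0.14, -0.62, 0.29]}, {"translation": [0.6, -0.43, 0.06], "rotation": [-0.16, -0.72, 0.34]}, {"translation": [0.66, -0.5, 0.06], "rotation": [-0.18, -0.8, 0.38]}, {"translation": [0.69, -0.58, 0.06], "rotation": [-0.182, -0.816, 0.387]}]}}

```text
t: 21.48
eef_pos: [0.6892, 0.1063, 0.2208]
ee_rot: [3.137, -0.226, -0.112]
force: [-0.7, 0.0, -6.6]
width: 0.0513
gripper_force: 55.0
```

Request:
{"name": "apply_moves", "arguments": {"steps": [{"translation": [0, -0.07, -0.01], "rotation": [0, 0, 0]}, {"translation": [0, -0.14, -0.03], "rotation": [0, 0, 0]}, {"translation": [0, -0.21, -0.05], "rotation": [0, 0, 0]}, {"translation": [0, -0.28, -0.07], "rotation": [0, 0, 0]}, {"translation": [0, -0.35, -0.1], "rotation": [0, 0, 0]}, {"translation": [0, -0.42, -0.13], "rotation": [0, 0, 0]}, {"translation": [0, -0.46, -0.16], "rotation": [0, 0, 0]}, {"translation": [0, -0.485, -0.17], "rotation": [0, 0, 0]}, {"translation": [0, -0.485, -0.17], "rotation": [0, 0, 0]}, {"translation": [0, -0.485, -0.17], "rotation": [0, 0, 0]}]}}

```text
t: 22.32
eef_pos: [0.6893, -0.0138, 0.1799]
ee_rot: [3.14, -0.225, -0.115]
force: [0.1, 1.0, -5.4]
width: 0.0516
gripper_force: 55.0
```

```bash
python3 - <<'E'
from wh import *
from station import *
where()
for x in(95,80): 
    p,T=at(x); print(x,rel(p,T))
from fit import circ,shaft
a=grab_frame("scene");b=grab_frame("top");cv2.imwrite("pics/s7.png",a);cv2.imwrite("pics/t7.png",b)
s=get_state();T=R.from_euler("xyz",s["ee_rot"]).as_matrix(); W=T@np.diag([1,-1,-1.])@R.from_euler("y",-TILT).as_matrix()
o=s["eef_pos"]-T@[0,0,.0188]-W@[GX,0,GZ]; Q=[]
for n,im in(("scene",a),("top",b)):
    u,v=proj(n,o)[0].astype(int)-[30,32]; t=tile(im,u,v,62,66,6);q=t.copy()
    for H in(circ(0,45)/1e3@W.T+o,circ(20,45)/1e3@W.T+o,circ(50,27)/1e3@W.T+o,shaft([.54,.0033,-.115])[0]): cv2.polylines(q,[cv2.convexHull(((proj(n,H)-[u,v]+.5)*6).astype(np.int32))],True,(0,0,255),1)
    Q.append(np.hstack([t,q]))
cv2.imwrite("pics/c8.png",cv2.resize(np.vstack(Q),None,fx=.75,fy=.75))
E
```

```text
22.32 tcp [ 0.6893 -0.0138  0.1799] wheel mm [122.26   0.15  -1.22] rot err [-0.11  0.09  0.01] F [-2.3  1.  -4.9] M [0.05 1.02 0.04] w 51.57
95 (array([-0.1  ,  0.011, -0.041]), array([ 0.003, -0.003,  0.001]))
80 (array([-0.154,  0.017, -0.067]), array([ 0.003, -0.003,  0.001]))
```

View pics/c8.png

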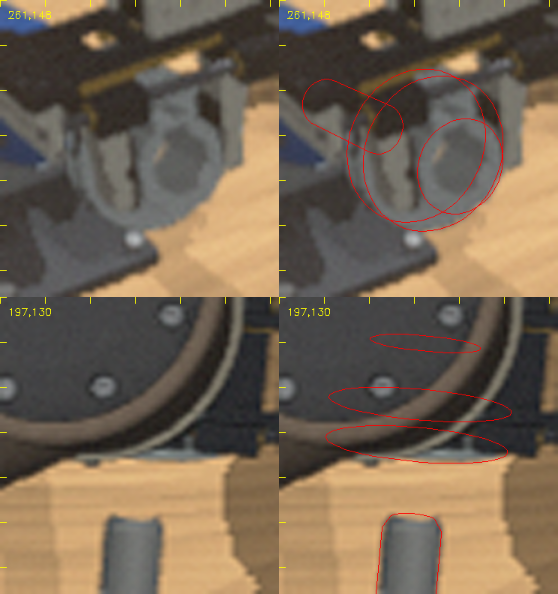

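The crops show the wheel's bore lined up ahead of the shaft with the keyway up. The overlay matches: disc centre near (287,181) in the scene, shaft tip at (226,179) in the top view. Sliding on.

Request:
{"name": "apply_moves", "arguments": {"steps": [{"translation": [-0.01, 0.001, -0.002], "rotation": [0, 0, 0]}, {"translation": [-0.03, 0.003, -0.01], "rotation": [0, 0, 0]}, {"translation": [-0.05, 0.005, -0.02], "rotation": [0.003, -0.003, 0]}, {"translation": [-0.07, 0.008, -0.029], "rotation": [0.003, -0.003, 0]}, {"translation": [-0.09, 0.01, -0.037], "rotation": [0.003, -0.003, 0]}, {"translation": [-0.11, 0.012, -0.046], "rotation": [0.003, -0.003, 0]}, {"translation": [-0.13, 0.014, -0.056], "rotation": [0.003, -0.003, 0]}, {"translation": [-0.145, 0.016, -0.063], "rotation": [0.003, -0.003, 0]}, {"translation": [-0.154, 0.017, -0.067], "rotation": [0.003, -0.003, 0]}, {"translation": [-0.154, 0.017, -0.067], "rotation": [0.003, -0.003, 0]}]}}

```text
t: 23.25
eef_pos: [0.6501, -0.0096, 0.1633]
ee_rot: [-3.141, -0.227, -0.116]
force: [-0.5, 0.1, -5.4]
width: 0.0514
gripper_force: 55.0
```

```bash
cat > w.py <<'E'
import sys
from wh import *
where()
for x in map(float,sys.argv[1:]): print(x,rel(*at(x)))
E
python3 w.py 65
```

```text
23.25 tcp [ 0.6501 -0.0096  0.1633] wheel mm [79.46 -0.12  0.32] rot err [ 0.01  0.   -0.04] F [-2.8  0.1 -4.7] M [-0.03  1.13  0.02] w 51.38
65.0 (array([-0.051,  0.007, -0.026]), array([-0.001, -0.   ,  0.001]))
```

Request:
{"name": "apply_moves", "arguments": {"steps": [{"translation": [-0.006, 0.001, -0.003], "rotation": [0, 0, 0]}, {"translation": [-0.012, 0.002, -0.006], "rotation": [0, 0, 0]}, {"translation": [-0.018, 0.003, -0.009], "rotation": [0, 0, 0]}, {"translation": [-0.025, 0.004, -0.012], "rotation": [0, 0, 0]}, {"translation": [-0.032, 0.005, -0.016], "rotation": [0, 0, 0]}, {"translation": [-0.038, 0.005, -0.019], "rotation": [0, 0, 0]}, {"translation": [-0.045, 0.006, -0.022], "rotation": [0, 0, 0]}, {"translation": [-0.051, 0.006, -0.025], "rotation": [0, 0, 0]}, {"translation": [-0.051, 0.006, -0.025], "rotation": [0, 0, 0]}, {"translation": [-0.051, 0.006, -0.025], "rotation": [0, 0, 0]}]}}

```text
t: 24.08
eef_pos: [0.6379, -0.008, 0.1573]
ee_rot: [-3.141, -0.227, -0.116]
force: [-0.2, -0.0, -6.4]
width: 0.0512
gripper_force: 55.0
```

```bash
python3 w.py 50
```

```text
24.08 tcp [ 0.6379 -0.008   0.1573] wheel mm [6.579e+01 3.000e-02 3.000e-02] rot err [ 0.02 -0.02 -0.03] F [-2.9 -0.1 -5.8] M [-0.07  1.1   0.05] w 51.17
50.0 (array([-0.057,  0.007, -0.027]), array([-0.001,  0.001,  0.001]))
```

No contact so far. I'll continue to 50 mm and then past the key's end.

Request:
{"name": "apply_moves", "arguments": {"steps": [{"translation": [-0.007, 0.001, -0.003], "rotation": [0, 0, 0]}, {"translation": [-0.014, 0.002, -0.006], "rotation": [0, 0, 0]}, {"translation": [-0.021, 0.003, -0.01], "rotation": [0, 0, 0]}, {"translation": [-0.028, 0.004, -0.013], "rotation": [0, 0, 0]}, {"translation": [-0.035, 0.005, -0.016], "rotation": [0, 0, 0]}, {"translation": [-0.042, 0.005, -0.02], "rotation": [0, 0, 0]}, {"translation": [-0.05, 0.006, -0.023], "rotation": [0, 0, 0]}, {"translation": [-0.057, 0.007, -0.027], "rotation": [0, 0, 0]}, {"translation": [-0.057, 0.007, -0.027], "rotation": [0, 0, 0]}, {"translation": [-0.057, 0.007, -0.027], "rotation": [0, 0, 0]}]}}

```text
t: 24.92
eef_pos: [0.6236, -0.0063, 0.1505]
ee_rot: [-3.141, -0.227, -0.115]
force: [0.3, 0.4, -6.4]
width: 0.0516
gripper_force: 55.0
```

Request:
{"name": "apply_moves", "arguments": {"steps": [{"translation": [-0.006, 0.001, -0.003], "rotation": [0, 0, 0]}, {"translation": [-0.011, 0.001, -0.005], "rotation": [0, 0, 0]}, {"translation": [-0.017, 0.002, -0.008], "rotation": [0, 0, 0]}, {"translation": [-0.022, 0.003, -0.01], "rotation": [0, 0, 0]}, {"translation": [-0.027, 0.003, -0.013], "rotation": [0, 0, 0]}, {"translation": [-0.032, 0.004, -0.015], "rotation": [0, 0, 0]}, {"translation": [-0.036, 0.004, -0.017], "rotation": [0, 0, 0]}, {"translation": [-0.036, 0.004, -0.017], "rotation": [0, 0, 0]}, {"translation": [-0.036, 0.004, -0.017], "rotation": [0, 0, 0]}, {"translation": [-0.036, 0.004, -0.017], "rotation": [0, 0, 0]}]}}

```text
t: 25.75
eef_pos: [0.6148, -0.0052, 0.1463]
ee_rot: [-3.141, -0.227, -0.116]
force: [0.9, -0.1, -5.3]
width: 0.0515
gripper_force: 55.0
```

```bash
python3 w.py 20
```

```text
25.75 tcp [ 0.6148 -0.0052  0.1463] wheel mm [40.08  0.14 -0.05] rot err [ 0.02 -0.03 -0.04] F [-1.4  0.  -5.2] M [-0.02  1.1   0.01] w 51.53
20.0 (array([-0.072,  0.008, -0.034]), array([-0.001,  0.001,  0.001]))
```

Request:
{"name": "apply_moves", "arguments": {"steps": [{"translation": [-0.009, 0.001, -0.004], "rotation": [0, 0, 0]}, {"translation": [-0.018, 0.002, -0.008], "rotation": [0, 0, 0]}, {"translation": [-0.027, 0.003, -0.013], "rotation": [0, 0, 0]}, {"translation": [-0.036, 0.004, -0.017], "rotation": [0, 0, 0]}, {"translation": [-0.045, 0.005, -0.021], "rotation": [0, 0, 0]}, {"translation": [-0.054, 0.006, -0.025], "rotation": [0, 0, 0]}, {"translation": [-0.063, 0.007, -0.03], "rotation": [0, 0, 0]}, {"translation": [-0.072, 0.008, -0.034], "rotation": [0, 0, 0]}, {"translation": [-0.072, 0.008, -0.034], "rotation": [0, 0, 0]}, {"translation": [-0.072, 0.008, -0.034], "rotation": [0, 0, 0]}]}}

```text
t: 26.58
eef_pos: [0.5967, -0.0032, 0.1378]
ee_rot: [-3.141, -0.227, -0.115]
force: [0.8, -0.4, -5.4]
width: 0.0515
gripper_force: 55.0
```

Request:
{"name": "apply_moves", "arguments": {"steps": [{"translation": [-0.006, 0.001, -0.003], "rotation": [0, 0, 0]}, {"translation": [-0.011, 0.001, -0.005], "rotation": [0, 0, 0]}, {"translation": [-0.017, 0.002, -0.008], "rotation": [0, 0, 0]}, {"translation": [-0.022, 0.003, -0.01], "rotation": [0, 0, 0]}, {"translation": [-0.027, 0.003, -0.013], "rotation": [0, 0, 0]}, {"translation": [-0.032, 0.004, -0.015], "rotation": [0, 0, 0]}, {"translation": [-0.036, 0.004, -0.017], "rotation": [0, 0, 0]}, {"translation": [-0.043, 0.005, -0.02], "rotation": [0, 0, 0]}, {"translation": [-0.05, 0.006, -0.0235], "rotation": [0, 0, 0]}, {"translation": [-0.05, 0.006, -0.0235], "rotation": [0, 0, 0]}]}}

```text
t: 27.42
eef_pos: [0.5837, -0.0018, 0.1316]
ee_rot: [-3.141, -0.227, -0.116]
force: [0.0, -0.9, -6.5]
width: 0.0515
gripper_force: 55.0
```

```bash
python3 w.py 3 0
```

```text
27.42 tcp [ 0.5837 -0.0018  0.1316] wheel mm [ 5.48 -0.06 -0.13] rot err [ 0.01  0.01 -0.04] F [-2.6 -0.9 -5.9] M [-0.09  1.14  0.04] w 51.52
3.0 (array([-0.009,  0.001, -0.004]), array([-0.001, -0.   ,  0.001]))
0.0 (array([-0.02 ,  0.003, -0.009]), array([-0.001, -0.   ,  0.001]))
```

Request:
{"name": "apply_moves", "arguments": {"steps": [{"translation": [-0.003, 0, -0.001], "rotation": [0, 0, 0]}, {"translation": [-0.006, 0.001, -0.003], "rotation": [0, 0, 0]}, {"translation": [-0.009, 0.001, -0.004], "rotation": [0, 0, 0]}, {"translation": [-0.012, 0.001, -0.006], "rotation": [0, 0, 0]}, {"translation": [-0.015, 0.002, -0.007], "rotation": [0, 0, 0]}, {"translation": [-0.018, 0.002, -0.008], "rotation": [0, 0, 0]}, {"translation": [-0.02, 0.002, -0.0095], "rotation": [0, 0, 0]}, {"translation": [-0.02, 0.002, -0.0095], "rotation": [0, 0, 0]}, {"translation": [-0.02, 0.002, -0.0095], "rotation": [0, 0, 0]}, {"translation": [-0.02, 0.002, -0.0095], "rotation": [0, 0, 0]}]}}

```text
t: 28.25
eef_pos: [0.5794, -0.0012, 0.1296]
ee_rot: [-3.141, -0.228, -0.116]
force: [-0.1, 0.5, -4.4]
width: 0.0515
gripper_force: 55.0
```

```bash
python3 w.py 0
```

```text
28.25 tcp [ 0.5794 -0.0012  0.1296] wheel mm [ 0.7   0.08 -0.13] rot err [ 0.02 -0.04 -0.04] F [-2.   0.4 -4. ] M [-0.    0.94 -0.02] w 51.48
0.0 (array([-0.003,  0.   , -0.001]), array([-0.001,  0.001,  0.001]))
```

Still no contact at a nominal 0.7 mm. I'll push 2.5 mm further.

Request:
{"name": "apply_moves", "arguments": {"steps": [{"translation": [-0.002, 0, -0.001], "rotation": [0, 0, 0]}, {"translation": [-0.004, 0, -0.002], "rotation": [0, 0, 0]}, {"translation": [-0.006, 0.001, -0.003], "rotation": [0, 0, 0]}, {"translation": [-0.008, 0.001, -0.004], "rotation": [0, 0, 0]}, {"translation": [-0.009, 0.001, -0.0043], "rotation": [0, 0, 0]}, {"translation": [-0.009, 0.001, -0.0043], "rotation": [0, 0, 0]}, {"translation": [-0.009, 0.001, -0.0043], "rotation": [0, 0, 0]}, {"translation": [-0.009, 0.001, -0.0043], "rotation": [0, 0, 0]}, {"translation": [-0.009, 0.001, -0.0043], "rotation": [0, 0, 0]}, {"translation": [-0.009, 0.001, -0.0043], "rotation": [0, 0, 0]}]}}

```text
t: 29.08
eef_pos: [0.5793, -0.0009, 0.1298]
ee_rot: [-3.14, -0.231, -0.115]
force: [10.3, -6.4, -5.7]
width: 0.0516
gripper_force: 55.0
```

```bash
python3 w.py 0
```

```text
29.08 tcp [ 0.5793 -0.0009  0.1298] wheel mm [ 0.58  0.32 -0.08] rot err [ 0.07 -0.25 -0.03] F [ 7.5 -5.2 -9.8] M [-1.78 -2.46  0.32] w 51.65
0.0 (array([-0.002, -0.001, -0.001]), array([-0.002,  0.008, -0.   ]))
```

The contact is at nominal 0.6 mm with about 10 N along the axis, so the shoulder is reached. Releasing.

Request:
{"name": "apply_moves", "arguments": {"steps": [{"translation": [0, -0.002, 0], "rotation": [0, 0, 0]}, {"translation": [0, -0.002, 0], "rotation": [0, 0, 0]}, {"translation": [0, -0.002, 0], "rotation": [0, 0, 0]}, {"translation": [0, -0.002, 0], "rotation": [0, 0, 0]}, {"translation": [0, -0.002, 0], "rotation": [0, 0, 0]}, {"translation": [0, -0.002, 0], "rotation": [0, 0, 0]}, {"translation": [0, -0.002, 0], "rotation": [0, 0, 0]}, {"translation": [0, -0.002, 0], "rotation": [0, 0, 0]}, {"translation": [0, -0.002, 0], "rotation": [0, 0, 0]}, {"translation": [0, -0.002, 0], "rotation": [0, 0, 0]}], "jaw": -0.6}}

```text
t: 29.92
eef_pos: [0.577, -0.0015, 0.1284]
ee_rot: [-3.141, -0.227, -0.116]
force: [0.3, 0.5, -0.1]
width: 0.0703
gripper_force: 0.0
```

```bash
python3 w.py; python3 - <<'E'
from wh import *
s=get_state(); T=R.from_euler("xyz",s["ee_rot"]).as_matrix()
print("retreat 100 mm along tool:",(-T[:,2]*.1/.25).round(3))
E
```

```text
29.92 tcp [ 0.577  -0.0015  0.1284] wheel mm [-1.95 -0.52 -0.2 ] rot err [ 0.02 -0.02 -0.04] F [ 0.2  0.6 -0.2] M [-0.01  0.71 -0.03] w 70.32
retreat 100 mm along tool: [-0.09  0.01  0.39]
```

Request:
{"name": "apply_moves", "arguments": {"steps": [{"translation": [-0.005, 0, 0.02], "rotation": [0, 0, 0]}, {"translation": [-0.012, 0.001, 0.05], "rotation": [0, 0, 0]}, {"translation": [-0.021, 0.002, 0.09], "rotation": [0, 0, 0]}, {"translation": [-0.032, 0.003, 0.14], "rotation": [0, 0, 0]}, {"translation": [-0.044, 0.005, 0.19], "rotation": [0, 0, 0]}, {"translation": [-0.055, 0.006, 0.24], "rotation": [0, 0, 0]}, {"translation": [-0.067, 0.007, 0.29], "rotation": [0, 0, 0]}, {"translation": [-0.078, 0.008, 0.34], "rotation": [0, 0, 0]}, {"translation": [-0.09, 0.01, 0.39], "rotation": [0, 0, 0]}, {"translation": [-0.1, 0.01, 0.43], "rotation": [0, 0, 0]}]}}

```text
t: 30.75
eef_pos: [0.5519, 0.0011, 0.2378]
ee_rot: [-3.14, -0.229, -0.116]
force: [0.8, -0.6, -0.8]
width: 0.0699
gripper_force: 0.0
```

Request:
{"name": "apply_moves", "arguments": {"steps": [{"translation": [0, 0.05, 0.03], "rotation": [0, 0, 0]}, {"translation": [0, 0.12, 0.05], "rotation": [0, 0, 0]}, {"translation": [0, 0.22, 0.05], "rotation": [0, 0, 0]}, {"translation": [0, 0.33, 0.05], "rotation": [0, 0, 0]}, {"translation": [0, 0.45, 0.05], "rotation": [0, 0, 0]}, {"translation": [0, 0.57, 0.05], "rotation": [0, 0, 0]}, {"translation": [0, 0.69, 0.05], "rotation": [0, 0, 0]}, {"translation": [0, 0.81, 0.05], "rotation": [0, 0, 0]}, {"translation": [0, 0.9, 0.05], "rotation": [0, 0, 0]}, {"translation": [0, 0.95, 0.05], "rotation": [0, 0, 0]}]}}

```text
t: 31.58
eef_pos: [0.5519, 0.2409, 0.2488]
ee_rot: [-3.141, -0.228, -0.114]
force: [-0.2, -1.2, 0.3]
width: 0.0701
gripper_force: 0.0
```

```bash
python3 - <<'E'
from fit import *
from wh import *
from station import *
a=grab_frame("scene");b=grab_frame("top");cv2.imwrite("pics/s9.png",a);cv2.imwrite("pics/t9.png",b)
Q=[]
W=S;o=OS
for n,im in(("scene",a),("top",b)):
    u,v=proj(n,OS+S@[.02,0,0])[0].astype(int)-[33,30]; t=tile(im,u,v,66,60,6);q=t.copy()
    for H in(circ(0,45)/1e3@W.T+o,circ(20,45)/1e3@W.T+o,B[48:]@W.T+o,circ(79,15)/1e3@W.T+o): cv2.polylines(q,[cv2.convexHull(((proj(n,H)-[u,v]+.5)*6).astype(np.int32))],True,(0,0,255),1)
    Q.append(np.hstack([t,q]))
cv2.imwrite("pics/c9.png",cv2.resize(np.vstack(Q),None,fx=.8,fy=.8))
for n,im in(("scene",a),("top",b)):
    print(n,fit(n,im,lambda p:[ (H@S.T+OS+S@np.array([p[0],p[1],0])) for H in(DISC,B)],[0,0],np.array([.006,.004])))
E
```

```text
scene (array([ 0.00758391, -0.00015381]), np.float64(32.39940754303884))
top (array([0.00283728, 0.00021474]), np.float64(30.301847444777927))
```

View pics/c9.png

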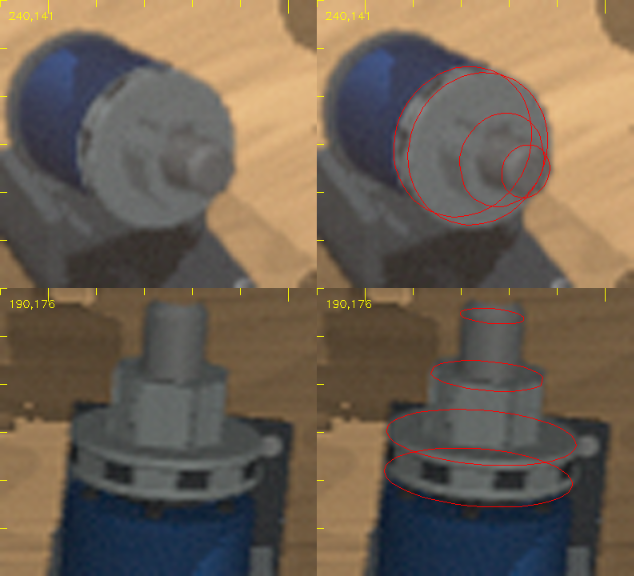

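The scene and top crops show the wheel on the shaft, boss outwards and keyway over the key. The top overlay suggests it could be 1–3 mm short of the shoulder, which is near the measuring error. I'll regrip and push harder to settle it.

Request:
{"name": "apply_moves", "arguments": {"steps": [{"translation": [0, -0.05, 0], "rotation": [0, 0, 0]}, {"translation": [0, -0.14, 0], "rotation": [0, 0, 0]}, {"translation": [0, -0.26, 0], "rotation": [0, 0, 0]}, {"translation": [0, -0.38, 0], "rotation": [0, 0, 0]}, {"translation": [0, -0.5, 0], "rotation": [0, 0, 0]}, {"translation": [0, -0.62, 0], "rotation": [0, 0, 0]}, {"translation": [0, -0.74, 0], "rotation": [0, 0, 0]}, {"translation": [0, -0.85, 0], "rotation": [0, 0, 0]}, {"translation": [0, -0.93, -0.03], "rotation": [0, 0, 0]}, {"translation": [0, -0.949, -0.05], "rotation": [0, 0, 0]}]}}

```text
t: 32.52
eef_pos: [0.5506, -0.0028, 0.2361]
ee_rot: [-3.141, -0.227, -0.119]
force: [0.2, 0.5, 0.1]
width: 0.0703
gripper_force: 0.0
```

```bash
python3 - <<'E'
from wh import *
where()
for x in(2,): 
    p,T=at(x); print(rel(p,T))
    print("from 100mm above:",p,(-T[:,2]*.1/.25).round(3))
E
```

```text
32.52 tcp [ 0.5506 -0.0028  0.2361] wheel mm [ 19.95  -4.7  108.37] rot err [-0.05 -0.03 -0.24] F [0.1 0.5 0. ] M [-0.06  0.84 -0.01] w 70.3
(array([ 0.12 ,  0.006, -0.423]), array([-0.002,  0.001,  0.008]))
from 100mm above: [ 0.58052657 -0.00138121  0.13027802] [-0.089  0.01   0.39 ]
```

Request:
{"name": "apply_moves", "arguments": {"steps": [{"translation": [0.03, 0.01, -0.02], "rotation": [0, 0, 0]}, {"translation": [0.04, 0.01, -0.07], "rotation": [0, 0, 0]}, {"translation": [0.052, 0.009, -0.12], "rotation": [0, 0, 0]}, {"translation": [0.063, 0.008, -0.17], "rotation": [0, 0, 0]}, {"translation": [0.074, 0.006, -0.22], "rotation": [0, 0, 0]}, {"translation": [0.086, 0.005, -0.27], "rotation": [0, 0, 0]}, {"translation": [0.097, 0.004, -0.32], "rotation": [0, 0, 0]}, {"translation": [0.108, 0.003, -0.37], "rotation": [0, 0, 0]}, {"translation": [0.116, 0.002, -0.405], "rotation": [0, 0, 0]}, {"translation": [0.12, 0.001, -0.423], "rotation": [0, 0, 0]}]}}

```text
t: 33.35
eef_pos: [0.5817, 0.0014, 0.1288]
ee_rot: [3.141, -0.226, -0.115]
force: [-0.2, -0.3, 0.4]
width: 0.0702
gripper_force: 0.0
```

Request:
{"name": "apply_moves", "arguments": {"steps": [{"translation": [0, 0, 0], "rotation": [0, 0, 0]}, {"translation": [0, 0, 0], "rotation": [0, 0, 0]}, {"translation": [0, 0, 0], "rotation": [0, 0, 0]}, {"translation": [0, 0, 0], "rotation": [0, 0, 0]}, {"translation": [0, 0, 0], "rotation": [0, 0, 0]}, {"translation": [0, 0, 0], "rotation": [0, 0, 0]}, {"translation": [0, 0, 0], "rotation": [0, 0, 0]}, {"translation": [0, 0, 0], "rotation": [0, 0, 0]}, {"translation": [0, 0, 0], "rotation": [0, 0, 0]}, {"translation": [0, 0, 0], "rotation": [0, 0, 0]}], "jaw": 1, "newtons": 40}}

```text
t: 34.18
eef_pos: [0.5818, -0.0004, 0.1313]
ee_rot: [3.14, -0.227, -0.116]
force: [2.0, -13.0, 1.3]
width: 0.0522
gripper_force: 40.0
```

```bash
python3 w.py 0
```

```text
34.18 tcp [ 5.818e-01 -4.000e-04  1.313e-01] wheel mm [3.46 1.18 0.39] rot err [-0.11 -0.03 -0.03] F [  3.7 -12.7  -0.3] M [-4.14 -0.77  1.05] w 52.17
0.0 (array([-0.012, -0.003, -0.007]), array([0.003, 0.001, 0.002]))
```

Request:
{"name": "apply_moves", "arguments": {"steps": [{"translation": [-0.001, -0.005, 0], "rotation": [0, 0, 0]}, {"translation": [-0.001, -0.01, 0], "rotation": [0, 0, 0]}, {"translation": [-0.004, -0.01, -0.001], "rotation": [0, 0, 0]}, {"translation": [-0.008, -0.01, -0.003], "rotation": [0, 0, 0]}, {"translation": [-0.012, -0.009, -0.005], "rotation": [0, 0, 0]}, {"translation": [-0.016, -0.009, -0.007], "rotation": [0, 0, 0]}, {"translation": [-0.02, -0.008, -0.009], "rotation": [0, 0, 0]}, {"translation": [-0.023, -0.008, -0.01], "rotation": [0, 0, 0]}, {"translation": [-0.023, -0.008, -0.01], "rotation": [0, 0, 0]}, {"translation": [-0.023, -0.008, -0.01], "rotation": [0, 0, 0]}], "newtons": 55}}

```text
t: 35.02
eef_pos: [0.5819, -0.0004, 0.1315]
ee_rot: [-3.14, -0.237, -0.113]
force: [20.4, -16.5, -1.4]
width: 0.0516
gripper_force: 55.0
```

```bash
python3 w.py 0
```

```text
35.02 tcp [ 5.819e-01 -4.000e-04  1.315e-01] wheel mm [3.44 1.08 0.25] rot err [ 0.15 -0.59  0.06] F [ 19.5 -14.1 -10.6] M [-4.97 -6.91  1.34] w 51.65
0.0 (array([-0.013, -0.003, -0.008]), array([-0.001,  0.02 , -0.004]))
```

```bash
python3 - <<'E'
from fit import *
from wh import *
a=cv2.imread("pics/s9.png");b=cv2.imread("pics/t9.png")
tip=np.vstack([circ(60,15),circ(79,15),circ(85,11)])/1e3
D45=[np.vstack([circ(0,r),circ(20,r)])/1e3 for r in(45,47)]
for n,im in(("top",b),("scene",a)):
    g=cv2.GaussianBlur(im.astype(np.float32),(0,0),.6)
    for nm,H in(("tip",tip),("boss",B),("d45",D45[0]),("d47",D45[1])):
        xs=np.arange(-8,9,.5); ys=np.arange(-3,3.1,.75)
        sc=np.array([[score(g,n,[H@S.T+OS+S@np.array([x,y,0])/1e3]) for y in ys] for x in xs])
        i,j=np.unravel_index(sc.argmax(),sc.shape); print(n,nm,xs[i],ys[j],round(sc.max(),1),"profile",dict(zip(xs[4:29:2],sc.max(1)[4:29:2].round(0))))
# half-pixel profile down the wheel's middle in the top view, from tip to housing
for xs in (-12,-10,0,10,20,50,85): print(xs,"r45 top pt",proj("top",OS+S@np.array([xs,0,45])/1e3).round(1))
E
```

```text
top tip 8.0 0.0 17.5 profile {np.float64(-6.0): np.float64(12.0), np.float64(-5.0): np.float64(12.0), np.float64(-4.0): np.float64(13.0), np.float64(-3.0): np.float64(14.0), np.float64(-2.0): np.float64(15.0), np.float64(-1.0): np.float64(14.0), np.float64(0.0): np.float64(14.0), np.float64(1.0): np.float64(13.0), np.float64(2.0): np.float64(13.0), np.float64(3.0): np.float64(12.0), np.float64(4.0): np.float64(12.0), np.float64(5.0): np.float64(12.0), np.float64(6.0): np.float64(15.0)}
top boss -8.0 0.75 20.3 profile {np.float64(-6.0): np.float64(12.0), np.float64(-5.0): np.float64(15.0), np.float64(-4.0): np.float64(18.0), np.float64(-3.0): np.float64(18.0), np.float64(-2.0): np.float64(16.0), np.float64(-1.0): np.float64(12.0), np.float64(0.0): np.float64(12.0), np.float64(1.0): np.float64(16.0), np.float64(2.0): np.float64(19.0), np.float64(3.0): np.float64(19.0), np.float64(4.0): np.float64(17.0), np.float64(5.0): np.float64(14.0), np.float64(6.0): np.float64(11.0)}
top d45 3.0 0.0 38.4 profile {np.float64(-6.0): np.float64(15.0), np.float64(-5.0): np.float64(14.0), np.float64(-4
[... 2346 characters left out ...]
cene d47 4.0 0.0 46.4 profile {np.float64(-6.0): np.float64(36.0), np.float64(-5.0): np.float64(38.0), np.float64(-4.0): np.float64(39.0), np.float64(-3.0): np.float64(41.0), np.float64(-2.0): np.float64(42.0), np.float64(-1.0): np.float64(43.0), np.float64(0.0): np.float64(44.0), np.float64(1.0): np.float64(45.0), np.float64(2.0): np.float64(46.0), np.float64(3.0): np.float64(46.0), np.float64(4.0): np.float64(46.0), np.float64(5.0): np.float64(46.0), np.float64(6.0): np.float64(46.0)}
-12 r45 top pt [[221. 226.]]
-10 r45 top pt [[221.  225.2]]
0 r45 top pt [[221.4 220.9]]
10 r45 top pt [[221.8 216.5]]
20 r45 top pt [[222.1 212.2]]
50 r45 top pt [[223.2 199. ]]
85 r45 top pt [[224.5 183.3]]
```

Request:
{"name": "apply_moves", "arguments": {"steps": [{"translation": [0.007, -0.001, 0.003], "rotation": [0, 0, 0]}, {"translation": [0.014, -0.002, 0.007], "rotation": [0, 0, 0]}, {"translation": [0.022, -0.003, 0.01], "rotation": [0, 0, 0]}, {"translation": [0.029, -0.004, 0.014], "rotation": [0, 0, 0]}, {"translation": [0.036, -0.006, 0.017], "rotation": [0, 0, 0]}, {"translation": [0.043, -0.007, 0.02], "rotation": [0, 0, 0]}, {"translation": [0.05, -0.008, 0.024], "rotation": [0, 0, 0]}, {"translation": [0.05, -0.008, 0.024], "rotation": [0, 0, 0]}, {"translation": [0.05, -0.008, 0.024], "rotation": [0, 0, 0]}, {"translation": [0.05, -0.008, 0.024], "rotation": [0, 0, 0]}]}}

```text
t: 35.85
eef_pos: [0.5867, -0.0024, 0.1324]
ee_rot: [3.141, -0.224, -0.116]
force: [-6.4, 3.6, -1.0]
width: 0.0516
gripper_force: 55.0
```

```bash
python3 w.py 8 0
```

```text
35.85 tcp [ 0.5867 -0.0024  0.1324] wheel mm [ 8.65 -0.3  -0.64] rot err [-0.03  0.19 -0.04] F [-6.6  2.8  2. ] M [ 0.69  3.11 -0.21] w 51.61
8.0 (array([-0.003,  0.002,  0.002]), array([-0.   , -0.006,  0.002]))
0.0 (array([-0.032,  0.005, -0.012]), array([-0.   , -0.006,  0.002]))
```

Request:
{"name": "apply_moves", "arguments": {"steps": [{"translation": [-0.001, 0.001, 0.003], "rotation": [0, -0.006, 0]}, {"translation": [-0.001, 0.001, 0.003], "rotation": [0, -0.006, 0]}, {"translation": [-0.005, 0.002, 0.001], "rotation": [0, -0.006, 0]}, {"translation": [-0.009, 0.002, -0.001], "rotation": [0, -0.006, 0]}, {"translation": [-0.013, 0.003, -0.003], "rotation": [0, -0.006, 0]}, {"translation": [-0.017, 0.003, -0.005], "rotation": [0, -0.006, 0]}, {"translation": [-0.021, 0.004, -0.007], "rotation": [0, -0.006, 0]}, {"translation": [-0.026, 0.004, -0.009], "rotation": [0, -0.006, 0]}, {"translation": [-0.032, 0.005, -0.012], "rotation": [0, -0.006, 0]}, {"translation": [-0.032, 0.005, -0.012], "rotation": [0, -0.006, 0]}]}}

```text
t: 36.68
eef_pos: [0.5819, -0.001, 0.1315]
ee_rot: [-3.14, -0.233, -0.115]
force: [4.5, -1.8, -5.1]
width: 0.0514
gripper_force: 55.0
```

```bash
python3 w.py 0; python3 - <<'E'
from station import *
import cv2
cv2.imwrite("pics/s10.png",grab_frame("scene"))
E
```

```text
36.68 tcp [ 0.5819 -0.001   0.1315] wheel mm [3.6  0.53 0.36] rot err [ 0.08 -0.34 -0.03] F [ 2.1 -1.2 -6.6] M [-0.54 -0.51  0.13] w 51.36
0.0 (array([-0.013, -0.001, -0.008]), array([-0.002,  0.012, -0.   ]))
```

Contact comes at the same place (3.4–3.6 mm on the new grip's scale) under both 5 N and 20 N, so this is the solid shoulder. Pulling out 5 mm was free. Releasing and backing away.

Request:
{"name": "apply_moves", "arguments": {"steps": [{"translation": [-0.004, 0, -0.002], "rotation": [0, 0, 0]}, {"translation": [-0.004, 0, -0.002], "rotation": [0, 0, 0]}, {"translation": [-0.004, 0, -0.002], "rotation": [0, 0, 0]}, {"translation": [-0.004, 0, -0.002], "rotation": [0, 0, 0]}, {"translation": [-0.004, 0, -0.002], "rotation": [0, 0, 0]}, {"translation": [-0.004, 0, -0.002], "rotation": [0, 0, 0]}, {"translation": [-0.004, 0, -0.002], "rotation": [0, 0, 0]}, {"translation": [-0.004, 0, -0.002], "rotation": [0, 0, 0]}, {"translation": [-0.004, 0, -0.002], "rotation": [0, 0, 0]}, {"translation": [-0.004, 0, -0.002], "rotation": [0, 0, 0]}], "jaw": -0.6}}

```text
t: 37.57
eef_pos: [0.5798, -0.0013, 0.1302]
ee_rot: [-3.141, -0.23, -0.116]
force: [0.0, 0.4, 0.2]
width: 0.0699
gripper_force: 0.0
```

Request:
{"name": "apply_moves", "arguments": {"steps": [{"translation": [-0.005, 0, 0.02], "rotation": [0, 0, 0]}, {"translation": [-0.012, 0.001, 0.05], "rotation": [0, 0, 0]}, {"translation": [-0.021, 0.002, 0.09], "rotation": [0, 0, 0]}, {"translation": [-0.032, 0.003, 0.14], "rotation": [0, 0, 0]}, {"translation": [-0.044, 0.005, 0.19], "rotation": [0, 0, 0]}, {"translation": [-0.055, 0.006, 0.24], "rotation": [0, 0, 0]}, {"translation": [-0.067, 0.007, 0.29], "rotation": [0, 0, 0]}, {"translation": [-0.078, 0.008, 0.34], "rotation": [0, 0, 0]}, {"translation": [-0.09, 0.01, 0.39], "rotation": [0, 0, 0]}, {"translation": [-0.1, 0.01, 0.43], "rotation": [0, 0, 0]}]}}

```text
t: 38.4
eef_pos: [0.5547, 0.0014, 0.2396]
ee_rot: [-3.14, -0.232, -0.116]
force: [-0.1, -0.1, -0.1]
width: 0.0702
gripper_force: 0.0
```

Request:
{"name": "apply_moves", "arguments": {"steps": [{"translation": [0, 0.05, 0.03], "rotation": [0, 0, 0]}, {"translation": [0, 0.12, 0.05], "rotation": [0, 0, 0]}, {"translation": [0, 0.22, 0.05], "rotation": [0, 0, 0]}, {"translation": [0, 0.33, 0.05], "rotation": [0, 0, 0]}, {"translation": [0, 0.45, 0.05], "rotation": [0, 0, 0]}, {"translation": [0, 0.57, 0.05], "rotation": [0, 0, 0]}, {"translation": [0, 0.69, 0.05], "rotation": [0, 0, 0]}, {"translation": [0, 0.81, 0.05], "rotation": [0, 0, 0]}, {"translation": [0, 0.9, 0.05], "rotation": [0, 0, 0]}, {"translation": [0, 0.95, 0.05], "rotation": [0, 0, 0]}]}}

```text
t: 39.23
eef_pos: [0.5546, 0.2411, 0.2506]
ee_rot: [-3.14, -0.231, -0.114]
force: [0.5, 1.0, -0.2]
width: 0.07
gripper_force: 0.0
```

```bash
python3 - <<'E'
from fit import *
from wh import *
from station import *
s=get_state();print(s["t"],s["force"].round(1))
a=grab_frame("scene");b=grab_frame("top");cv2.imwrite("pics/s11.png",a);cv2.imwrite("pics/t11.png",b)
b9=cv2.imread("pics/t9.png");a9=cv2.imread("pics/s9.png")
print("top diff",np.abs(b[150:235,190:260].astype(int)-b9[150:235,190:260]).mean(),"scene diff",np.abs(a[140:200,240:306].astype(int)-a9[140:200,240:306]).mean())
print(cv2.phaseCorrelate(b9[165:220,200:250].mean(2).astype(np.float32),b[165:220,200:250].mean(2).astype(np.float32)))
cv2.imwrite("pics/c10.png",np.hstack([tile(a,240,140,66,70,6),tile(b,190,165,66,70,6)]))
E
```

```text
39.2333 [ 0.5  1.  -0.2]
top diff 2.6267787114845937 scene diff 1.981986531986532
((-0.0511286881730868, -0.2376998571658433), 0.9255207818349203)
```

View pics/c10.png

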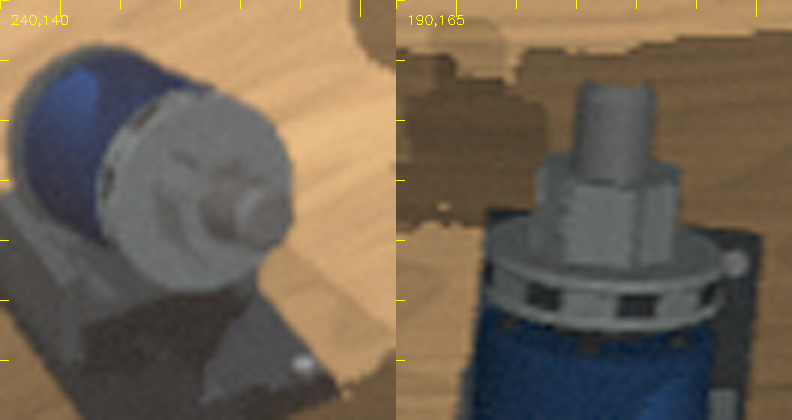

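The crops show the wheel against the collar with its boss outwards, disc centre near (272,172) in the scene. The sub-pixel shift since the last picture leaves about a millimetre of doubt. I'll touch the shaft end and then the boss end with the shut fingers: the difference must be 35 mm, and the second touch also presses the wheel home.

```bash
cat > tp.py <<'E'
import sys
from wh import *
s=get_state(); c=(s["eef_pos"]-OS)@S*1e3
print(round(s["t"],2),"tcp in shaft",c.round(2),"F",(s["force"]@S).round(1),"w",round(s["width"]*1e3,1))
a=list(map(float,sys.argv[1:]))
for i in range(0,len(a),3): print(a[i:i+3],((OS+S@np.array(a[i:i+3])/1e3-s["eef_pos"])/.25).round(3), rel(s["eef_pos"],tcp(OS,P25,YS)[1])[1])
E
python3 tp.py 110 0 40 110 0 4
```

```text
39.33 tcp in shaft [ 39.36 237.25 114.34] F [-0.8 -0.8  0.9] w 70.2
[110.0, 0.0, 40.0] [ 0.27  -0.987 -0.15 ] [-0.001  0.007 -0.003]
[110.0, 0.0, 4.0] [ 0.331 -0.994 -0.281] [-0.001  0.007 -0.003]
```

Request:
{"name": "apply_moves", "arguments": {"steps": [{"translation": [0.05, -0.05, 0], "rotation": [0, 0, 0]}, {"translation": [0.1, -0.13, 0], "rotation": [0, 0, 0]}, {"translation": [0.17, -0.24, 0], "rotation": [0, 0, 0]}, {"translation": [0.24, -0.36, 0], "rotation": [0, 0, 0]}, {"translation": [0.27, -0.48, 0], "rotation": [0, 0, 0]}, {"translation": [0.27, -0.6, 0], "rotation": [0, 0, 0]}, {"translation": [0.27, -0.73, -0.02], "rotation": [0, 0, 0]}, {"translation": [0.27, -0.85, -0.06], "rotation": [0, 0, 0]}, {"translation": [0.27, -0.94, -0.11], "rotation": [0, 0, 0]}, {"translation": [0.27, -0.987, -0.15], "rotation": [0, 0.007, 0]}], "jaw": 1, "newtons": 20}}

```text
t: 40.17
eef_pos: [0.621, -0.0115, 0.2124]
ee_rot: [-3.141, -0.226, -0.119]
force: [-0.8, -1.3, 0.1]
width: 0.0092
gripper_force: 0.0
```

Request:
{"name": "apply_moves", "arguments": {"steps": [{"translation": [0.01, 0, -0.015], "rotation": [0, 0, 0]}, {"translation": [0.02, -0.001, -0.04], "rotation": [0, 0, 0]}, {"translation": [0.03, -0.003, -0.065], "rotation": [0, 0, 0]}, {"translation": [0.04, -0.005, -0.09], "rotation": [0, 0, 0]}, {"translation": [0.05, -0.006, -0.11], "rotation": [0, 0, 0]}, {"translation": [0.061, -0.007, -0.131], "rotation": [0, 0, 0]}, {"translation": [0.061, -0.007, -0.131], "rotation": [0, 0, 0]}, {"translation": [0.061, -0.007, -0.131], "rotation": [0, 0, 0]}, {"translation": [0.061, -0.007, -0.131], "rotation": [0, 0, 0]}, {"translation": [0.061, -0.007, -0.131], "rotation": [0, 0, 0]}]}}

```text
t: 41.0
eef_pos: [0.6377, -0.0096, 0.1804]
ee_rot: [-3.141, -0.227, -0.115]
force: [0.3, -0.3, 0.4]
width: 0.0007
gripper_force: 0.0
```

```bash
python3 tp.py 93 0 4
```

```text
41.0 tcp in shaft [110.56  -1.58   4.01] F [ 0.5 -0.3  0.2] w 0.7
[93.0, 0.0, 4.0] [-0.063  0.014 -0.03 ] [-0.001  0.001  0.   ]
```

Request:
{"name": "apply_moves", "arguments": {"steps": [{"translation": [-0.01, 0.007, -0.005], "rotation": [0, 0, 0]}, {"translation": [-0.02, 0.008, -0.009], "rotation": [0, 0, 0]}, {"translation": [-0.03, 0.009, -0.014], "rotation": [0, 0, 0]}, {"translation": [-0.04, 0.011, -0.019], "rotation": [0, 0, 0]}, {"translation": [-0.048, 0.012, -0.023], "rotation": [0, 0, 0]}, {"translation": [-0.054, 0.013, -0.026], "rotation": [0, 0, 0]}, {"translation": [-0.059, 0.013, -0.028], "rotation": [0, 0, 0]}, {"translation": [-0.063, 0.014, -0.03], "rotation": [0, 0, 0]}, {"translation": [-0.063, 0.014, -0.03], "rotation": [0, 0, 0]}, {"translation": [-0.063, 0.014, -0.03], "rotation": [0, 0, 0]}]}}

```text
t: 41.83
eef_pos: [0.6255, -0.0063, 0.175]
ee_rot: [-3.14, -0.234, -0.114]
force: [13.2, -7.6, -0.7]
width: 0.0003
gripper_force: 6.0
```

```bash
python3 tp.py 91 0 4 105 0 4 105 0 24
```

```text
41.83 tcp in shaft [97.04  0.28  4.4 ] F [12.4 -6.  -6.5] w 0.3
[91.0, 0.0, 4.0] [-0.021  0.001 -0.012] [-0.001  0.014 -0.002]
[105.0, 0.0, 4.0] [ 0.029 -0.005  0.012] [-0.001  0.014 -0.002]
[105.0, 0.0, 24.0] [-0.004 -0.001  0.085] [-0.001  0.014 -0.002]
```

Shaft end touched at 97.0, so the boss end should come at 62.0 if home.

Request:
{"name": "apply_moves", "arguments": {"steps": [{"translation": [0.02, -0.003, 0.009], "rotation": [0, 0, 0]}, {"translation": [0.035, -0.004, 0.016], "rotation": [0, 0, 0]}, {"translation": [0.02, -0.003, 0.05], "rotation": [0, 0, 0]}, {"translation": [0.005, -0.001, 0.09], "rotation": [0, 0, 0]}, {"translation": [0.003, 0, 0.095], "rotation": [0, 0, 0]}, {"translation": [-0.02, 0.002, 0.085], "rotation": [0, 0, 0]}, {"translation": [-0.05, 0.006, 0.07], "rotation": [0, 0, 0]}, {"translation": [-0.08, 0.009, 0.056], "rotation": [0, 0, 0]}, {"translation": [-0.095, 0.011, 0.049], "rotation": [0, 0, 0]}, {"translation": [-0.095, 0.011, 0.049], "rotation": [0, 0, 0]}]}}

```text
t: 42.67
eef_pos: [0.5963, -0.0037, 0.1837]
ee_rot: [3.142, -0.225, -0.115]
force: [0.0, -0.2, 0.4]
width: 0.0005
gripper_force: 0.0
```

```bash
python3 tp.py 58 0 21
```

```text
42.67 tcp in shaft [74.09 -0.46 24.75] F [ 0.2 -0.2  0.4] w 0.5
[58.0, 0.0, 21.0] [-0.051  0.008 -0.041] [-0.    -0.003  0.   ]
```

Request:
{"name": "apply_moves", "arguments": {"steps": [{"translation": [0.004, 0.001, -0.01], "rotation": [0, 0, 0]}, {"translation": [0, 0.002, -0.015], "rotation": [0, 0, 0]}, {"translation": [-0.007, 0.003, -0.019], "rotation": [0, 0, 0]}, {"translation": [-0.015, 0.004, -0.023], "rotation": [0, 0, 0]}, {"translation": [-0.023, 0.005, -0.027], "rotation": [0, 0, 0]}, {"translation": [-0.031, 0.006, -0.031], "rotation": [0, 0, 0]}, {"translation": [-0.039, 0.007, -0.035], "rotation": [0, 0, 0]}, {"translation": [-0.046, 0.008, -0.038], "rotation": [0, 0, 0]}, {"translation": [-0.051, 0.008, -0.041], "rotation": [0, 0, 0]}, {"translation": [-0.051, 0.008, -0.041], "rotation": [0, 0, 0]}]}}

```text
t: 43.5
eef_pos: [0.5859, -0.0013, 0.1753]
ee_rot: [-3.141, -0.229, -0.115]
force: [1.2, -0.6, 3.6]
width: 0.0004
gripper_force: 1.5
```

```bash
python3 tp.py 72 0 24
```

```text
43.5 tcp in shaft [60.94  0.72 21.54] F [ 2.7 -0.5  2.7] w 0.4
[72.0, 0.0, 24.0] [ 0.035 -0.007  0.028] [-0.002  0.004  0.   ]
```

Boss end reached at 60.9 under a light force, so the wheel isn't short. One firmer press, then retreat.

Request:
{"name": "apply_moves", "arguments": {"steps": [{"translation": [-0.003, 0, -0.001], "rotation": [0, 0, 0]}, {"translation": [-0.006, 0.001, -0.003], "rotation": [0, 0, 0]}, {"translation": [-0.009, 0.001, -0.004], "rotation": [0, 0, 0]}, {"translation": [-0.011, 0.001, -0.005], "rotation": [0, 0, 0]}, {"translation": [-0.011, 0.001, -0.005], "rotation": [0, 0, 0]}, {"translation": [-0.011, 0.001, -0.005], "rotation": [0, 0, 0]}, {"translation": [-0.011, 0.001, -0.005], "rotation": [0, 0, 0]}, {"translation": [-0.011, 0.001, -0.005], "rotation": [0, 0, 0]}, {"translation": [-0.011, 0.001, -0.005], "rotation": [0, 0, 0]}, {"translation": [-0.011, 0.001, -0.005], "rotation": [0, 0, 0]}]}}

```text
t: 44.33
eef_pos: [0.5842, -0.0009, 0.1747]
ee_rot: [-3.14, -0.23, -0.115]
force: [2.3, -0.6, 7.2]
width: 0.0004
gripper_force: 3.1
```

```bash
python3 tp.py 72 0 24
```

```text
44.33 tcp in shaft [59.1   0.94 21.82] F [ 5.1 -0.3  5.5] w 0.4
[72.0, 0.0, 24.0] [ 0.042 -0.009  0.03 ] [-0.002  0.007 -0.   ]
```

The tip gave way and rode upward, so it probably met the keyway mouth and that touch doesn't count. I'll back off and touch the ring beside the keyway instead.

Request:
{"name": "apply_moves", "arguments": {"steps": [{"translation": [0.01, -0.001, 0.005], "rotation": [0, 0, 0]}, {"translation": [0.025, -0.003, 0.012], "rotation": [0, 0, 0]}, {"translation": [0.042, -0.005, 0.024], "rotation": [0, 0, 0]}, {"translation": [0.042, 0.01, 0.024], "rotation": [0, 0, 0]}, {"translation": [0.044, 0.03, 0.024], "rotation": [0, 0, 0]}, {"translation": [0.046, 0.052, 0.022], "rotation": [0, 0, 0]}, {"translation": [0.048, 0.052, 0.014], "rotation": [0, 0, 0]}, {"translation": [0.05, 0.052, 0.006], "rotation": [0, 0, 0]}, {"translation": [0.05, 0.052, 0.006], "rotation": [0, 0, 0]}, {"translation": [0.05, 0.052, 0.006], "rotation": [0, 0, 0]}]}}

```text
t: 45.17
eef_pos: [0.5947, 0.0117, 0.1743]
ee_rot: [-3.141, -0.226, -0.115]
force: [0.1, 0.2, 0.5]
width: 0.0003
gripper_force: 0.0
```

```bash
python3 tp.py 59 15 17
```

```text
45.17 tcp in shaft [67.12 14.6  17.57] F [0.3 0.2 0.4] w 0.3
[59.0, 15.0, 17.0] [-0.028  0.005 -0.016] [-0.    -0.002  0.001]
```

Request:
{"name": "apply_moves", "arguments": {"steps": [{"translation": [-0.004, 0.001, -0.003], "rotation": [0, 0, 0]}, {"translation": [-0.008, 0.002, -0.005], "rotation": [0, 0, 0]}, {"translation": [-0.012, 0.003, -0.007], "rotation": [0, 0, 0]}, {"translation": [-0.016, 0.004, -0.009], "rotation": [0, 0, 0]}, {"translation": [-0.02, 0.004, -0.012], "rotation": [0, 0, 0]}, {"translation": [-0.024, 0.005, -0.014], "rotation": [0, 0, 0]}, {"translation": [-0.028, 0.005, -0.016], "rotation": [0, 0, 0]}, {"translation": [-0.028, 0.005, -0.016], "rotation": [0, 0, 0]}, {"translation": [-0.028, 0.005, -0.016], "rotation": [0, 0, 0]}, {"translation": [-0.028, 0.005, -0.016], "rotation": [0, 0, 0]}]}}

```text
t: 46.0
eef_pos: [0.5904, 0.0133, 0.1727]
ee_rot: [-3.14, -0.232, -0.115]
force: [6.8, -3.3, 3.0]
width: 0.0005
gripper_force: 3.9
```

```bash
python3 tp.py 72 15 19
```

```text
46.0 tcp in shaft [62.39 15.7  17.99] F [ 7.7 -2.5 -0.3] w 0.5
[72.0, 15.0, 19.0] [ 0.033 -0.007  0.02 ] [-0.002  0.009 -0.001]
```

The boss end stands at 62.4 against 62.0 expected, so the wheel is home within the measuring error. A last press, then retreat.

Request:
{"name": "apply_moves", "arguments": {"steps": [{"translation": [-0.004, 0, -0.002], "rotation": [0, 0, 0]}, {"translation": [-0.008, 0.001, -0.004], "rotation": [0, 0, 0]}, {"translation": [-0.008, 0.001, -0.004], "rotation": [0, 0, 0]}, {"translation": [0.01, 0, 0.005], "rotation": [0, 0, 0]}, {"translation": [0.033, -0.003, 0.016], "rotation": [0, 0, 0]}, {"translation": [0.06, -0.006, 0.04], "rotation": [0, 0, 0]}, {"translation": [0.08, 0, 0.1], "rotation": [0, 0, 0]}, {"translation": [0.08, 0, 0.2], "rotation": [0, 0, 0]}, {"translation": [0.08, 0, 0.3], "rotation": [0, 0, 0]}, {"translation": [0.08, 0, 0.4], "rotation": [0, 0, 0]}]}}

```text
t: 46.83
eef_pos: [0.6079, 0.0129, 0.2714]
ee_rot: [3.142, -0.225, -0.116]
force: [0.6, -0.3, -0.9]
width: 0.0007
gripper_force: 0.0
```

Request:
{"name": "apply_moves", "arguments": {"steps": [{"translation": [0, 0.06, 0], "rotation": [0, 0, 0]}, {"translation": [0, 0.14, 0], "rotation": [0, 0, 0]}, {"translation": [0, 0.24, 0], "rotation": [0, 0, 0]}, {"translation": [0, 0.35, 0], "rotation": [0, 0, 0]}, {"translation": [0, 0.46, 0], "rotation": [0, 0, 0]}, {"translation": [0, 0.57, 0], "rotation": [0, 0, 0]}, {"translation": [0, 0.68, 0], "rotation": [0, 0, 0]}, {"translation": [0, 0.78, 0], "rotation": [0, 0, 0]}, {"translation": [0, 0.8, 0], "rotation": [0, 0, 0]}, {"translation": [0, 0.8, 0], "rotation": [0, 0, 0]}]}}

```text
t: 47.67
eef_pos: [0.6079, 0.2146, 0.27]
ee_rot: [3.141, -0.225, -0.113]
force: [-0.5, -0.4, -1.0]
width: 0.0005
gripper_force: 0.0
```

```bash
python3 - <<'E'
from h import *
from station import *
b=grab_frame("top");b9=cv2.imread("pics/t11.png");cv2.imwrite("pics/t12.png",b)
print(get_state()["t"],cv2.phaseCorrelate(b9[165:220,200:250].mean(2).astype(np.float32),b[165:220,200:250].mean(2).astype(np.float32)))
b0=cv2.imread("pics/top0.png")
for n,(u,v) in dict(jar=(170,130),stone=(284,126),brush=(375,180)).items(): print(n,np.abs(b[v-20:v+20,u-20:u+20].astype(int)-b0[v-20:v+20,u-20:u+20]).mean().round(1))
print(job_done())
E
```

```text
47.7167 ((-0.010424949311065745, -0.2843315254440846), 0.4621347382863363)
jar 12.4
stone 11.6
brush 12.8
the job is handed in; nothing more can be done
None
```

The job is handed in at about 48 s: the key was put in the slot and released, and the wheel was then pushed on over it and let go; by touch it sits against the shoulder to within about 0.4 mm, and the arm never went near the jar, stone or brush.

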